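# Change the board in the hold-down test jig

### The arm

A 6-joint arm with a two-finger parallel gripper is mounted at the origin on a cart in front of the work surface, level with it; the furniture and walls round the work are solid. World frame = base frame: x ahead of the robot, y to its left, z up, the work surface at z = 0. Lengths are in m, angles in rad, forces in N, time in s.
With the tool pointing down it reaches from about 0.375 to 0.9 m from the base axis. Payload 3.1 kg.
Tool frame: the origin (TCP) lies midway between the tips of the shut fingers; the grasp point (between the pads) lies 19 mm behind it; z points along the fingers, x is the direction in which the jaws open and shut, and the axes are right-handed (so a half turn about z gives the same grasp; the last joint's range is limited). The gripper opens to 87 mm and grips with 3 to 60 N. Pads are 19 mm wide; open, the fingers measure 117 mm over their backs; the gripper's body (75 mm by 190 mm) begins 51 mm behind the grasp point.
Start: joints at [-1.437, 0.527, 1.433, -0, 1.181, -0.178], TCP at [0.192, -0.595, 0.223] pointing down, gripper open.
Joint ranges: [-3.08, 3.08], [-0.75, 2.2], [0.22, 2.44], [-1.43, 4.57], [0, 2.65], [-2.85, 2.85]. Speed limits (rad/s): [2.79, 2.79, 3.14, 3.14, 3.14, 3.14].

### API

Orientations are given as a rotation vector (axis times angle).
In Python, from cell import bot, eyes, job gives the robot as it stands. The module is installed in compiled form; this text tells all that it offers.
- The arm moves only by the tool play_rows, never from a script. Its argument "increments" is text: rows parted by semicolons, each of 7 numbers parted by spaces: the shift along the tool's x, y, z in m, then the turn, a rotation vector about the tool's x, y, z in rad, then the closure, from 0 (fully open) to 1 (shut). A call has 1 to 12 rows; each row is the pose to reach, as a shift and turn from the pose commanded when the call began, along the tool's axes at that moment; what a row does not reach only later rows make up. A row lasts 1/12 s, in which the tool goes at most 41.7 mm and 7.16 degrees, less where a joint would pass 70% of its speed; a pose out of reach is approached as far as the arm can. A call with a gripper value outside its range is refused whole. The fingers move at their own pace and stop on an object; "squeeze" is the grip in N (left out, the last holds). Time passes only in rows, so rows that repeat a pose let the fingers close. It gives the time, the measured TCP pose, the force and the opening at its end, in the units of the state.
- bot.read_state(): the state, without advancing time (a new reading comes with each control period).
- eyes.grab_frame(name): name is "side" or "top"; returns (picture, depth): 480x640x3 uint8, red, green, blue; 480x640 float32, m along the optical axis (not along the pixel's ray), 0 where there is no reading.
- eyes.camera_info(name): a dict with "fx", "fy", "cx", "cy" (pixels), "R" (3x3) and "t" (3): a world point X has camera coordinates R X + t. Camera axes: x right, y down, z forward; pixel columns grow to the right and rows downward; lengths in m; the calibration is good to about 2 mm. A picture is of the moment at which its call begins. camera_info takes no time and is no camera call.
- job.sign_off(): hands the job in, once; it reports no verdict.
The state is a dict: "clock": time; "q": joint angles; "qd": joint speeds; "tau": joint torques, N m; "tool_pos": TCP position; "orientation": TCP orientation; "ft_force": force on the tool from outside, world axes, zero at the start; "torque": the same for the moment, N m; "grip_width": finger opening in m.
Only numpy, scipy, OpenCV 4.12 (cv2) and the standard library are available. Lean on these libraries where they do the work, as an engineer would, in place of code of your own. Each camera call takes 0.05 s, during which the arm holds its last target.

### The job

The power board in the test jig has passed: lift both hold-down bars off into the parts tray, move the tested board to the middle of the foam pad, and seat the waiting board fully down in the jig in its place, wide end with the white headers at the jig's wide end. Then lay each bar back in its own pair of saddles over the new board, the long bar at the wide end and the short bar at the narrow end. Do not knock the multimeter or the paste tin standing by.

Things in the scene. Friction and masses are not known exactly. Their poses are not given: they have to be found in the camera images.
- jig: Test jig, fixed: brown plate 196 (x) x 184 (y) mm, four aluminium saddles. Origin: centre of its underside, z up. -x is its wide end (saddles far apart), +x its narrow end (saddles close together). Board place: board origin at jig (0, 0, 24 mm), axes as the jig's; sloped guides catch it to 8 mm off; reversed it cannot go down. V saddles: floor 34, tops 44 mm up; catch a bar to 7 mm off.
- long_bar: Long hold-down bar, loose, 0.18 kg: steel, 152 mm long (y), 20 wide, rubber feet below, top 14.5 mm up, black grip block in the middle, 26 (x) x 20 (y) mm, 20.5 to 50.5 mm up. Origin: under its middle, underside of feet. Starts at its place in the wide-end saddles: origin at jig (-50, 0, 29.5 mm), along the jig's y. Take the block from above, fingers closing along y, tips just over the bar.
- short_bar: Short hold-down bar, loose, 0.14 kg: the same as the long bar but 108 mm long. Starts at its place in the narrow-end saddles: origin at jig (+50, 0, 29.5 mm), along the jig's y.
- tested_board: Tested power board, loose, 0.16 kg: starts in the jig under the bars. Green, 140 mm long (x), 4 thick; the -x half is 100 mm wide with three white pin headers on its end (11 mm up), the +x half 56 wide. In the middle a finned heat sink 44 (x) x 36 (y) mm, 4 to 32 mm up. Origin: centre of the underside. Take the heat sink from above, fingers closing along y (36 mm).
- waiting_board: Waiting power board, loose: the same kind of board, lying on the bench away from the jig (bench there may be 6 mm lower). Same axes, sizes and grip.
- parts_tray: Parts tray, fixed: shallow steel tray 160 (x) x 210 (y) mm, rim 14 mm high, floor 3 mm up. Origin: centre of its underside. Both bars fit side by side along its y, e.g. at x = -35 and +35 mm, flat on its floor, each bar's middle inside by 15 mm or more.
- foam_pad: Foam pad, fixed: dark flat pad 172 (x) x 132 (y) x 12 mm, the place for the tested board, either end forward. Origin: centre of its underside.
- multimeter: Multimeter, loose bystander, 150 x 74 x 44 mm, behind the work. Leave it alone. Origin: centre of its underside.
- paste_tin: Tin with a red lid, loose bystander, 57 mm across, 68 mm high, behind the work. Leave it alone. Origin: centre of its underside.

How it is judged:
On the way, in this order (a step that is already met when the one before it is completed fails the run):
1. both bars lie in the parts tray, the tested board is still seated in the jig (x of long_bar in the frame of parts_tray between -0.065 and 0.065 m and y of long_bar in the frame of parts_tray between -0.088 and 0.088 m and z of long_bar in the frame of parts_tray between -0.002 and 0.01 m and x of short_bar in the frame of parts_tray between -0.065 and 0.065 m and y of short_bar in the frame of parts_tray between -0.088 and 0.088 m and z of short_bar in the frame of parts_tray between -0.002 and 0.01 m and x of tested_board in the frame of jig between -0.006 and 0.006 m and y of tested_board in the frame of jig between -0.006 and 0.006 m and z of tested_board in the frame of jig between 0.02 and 0.0275 m and angle between tested_board's own z axis and vertical below 0.04 rad and angle between the x axis of tested_board and the x axis of jig, either way round below 0.15 rad), for 0.2 s.
2. the tested board lies on the foam pad, the bars still in the tray (x of long_bar in the frame of parts_tray between -0.065 and 0.065 m and y of long_bar in the frame of parts_tray between -0.088 and 0.088 m and z of long_bar in the frame of parts_tray between -0.002 and 0.01 m and x of short_bar in the frame of parts_tray between -0.065 and 0.065 m and y of short_bar in the frame of parts_tray between -0.088 and 0.088 m and z of short_bar in the frame of parts_tray between -0.002 and 0.01 m and x of tested_board in the frame of foam_pad between -0.025 and 0.025 m and y of tested_board in the frame of foam_pad between -0.025 and 0.025 m and z of tested_board in the frame of foam_pad between 0.008 and 0.017 m and angle between tested_board's own z axis and vertical below 0.06 rad), for 0.2 s.
3. the waiting board is seated in the jig, the bars still in the tray (x of long_bar in the frame of parts_tray between -0.065 and 0.065 m and y of long_bar in the frame of parts_tray between -0.088 and 0.088 m and z of long_bar in the frame of parts_tray between -0.002 and 0.01 m and x of short_bar in the frame of parts_tray between -0.065 and 0.065 m and y of short_bar in the frame of parts_tray between -0.088 and 0.088 m and z of short_bar in the frame of parts_tray between -0.002 and 0.01 m and x of waiting_board in the frame of jig between -0.006 and 0.006 m and y of waiting_board in the frame of jig between -0.006 and 0.006 m and z of waiting_board in the frame of jig between 0.02 and 0.0275 m and angle between waiting_board's own z axis and vertical below 0.04 rad and angle between the x axis of waiting_board and the x axis of jig, either way round below 0.15 rad), for 0.2 s.
At the end, for the whole second after the job is handed in: Waiting board fully down in the jig (within 6 mm, flat); long bar down in the wide-end saddles, short bar in the narrow-end ones (within 8 mm, 3 mm in height, along the jig's y); tested board flat on the foam pad, within 25 mm of its middle along each pad axis; all at rest (x of waiting_board in the frame of jig between -0.006 and 0.006 m and y of waiting_board in the frame of jig between -0.006 and 0.006 m and z of waiting_board in the frame of jig between 0.02 and 0.0275 m and angle between waiting_board's own z axis and vertical below 0.04 rad and angle between the x axis of waiting_board and the x axis of jig, either way round below 0.15 rad and x of long_bar in the frame of jig between -0.058 and -0.042 m and y of long_bar in the frame of jig between -0.008 and 0.008 m and z of long_bar in the frame of jig between 0.0255 and 0.0325 m and angle between each of long_bar, short_bar's own z axis and vertical below 0.05 rad and angle between the y axis of each of long_bar, short_bar and the y axis of jig, either way round below 0.15 rad and x of short_bar in the frame of jig between 0.042 and 0.058 m and y of short_bar in the frame of jig between -0.008 and 0.008 m and z of short_bar in the frame of jig between 0.0255 and 0.0325 m and x of tested_board in the frame of foam_pad between -0.025 and 0.025 m and y of tested_board in the frame of foam_pad between -0.025 and 0.025 m and z of tested_board in the frame of foam_pad between 0.008 and 0.017 m and angle between tested_board's own z axis and vertical below 0.06 rad and linear speed of each of tested_board, waiting_board, long_bar, short_bar below 0.02 m/s); the robot touches nothing.
It fails at once if the multimeter was moved by more than 20 mm (distance of multimeter from where it was at the start of the episode above 0.02 m).
It fails at once if the paste tin was moved by more than 20 mm (distance of paste_tin from where it was at the start of the episode above 0.02 m).
It also fails if it takes over 128 s, if anything falls off the work surface, if the arm or the gripper's body presses on something with over 40 N, if the wrist force passes 120 N, or if a joint passes its speed limit or range.

## Working session

There is one attempt and no reset: what is moved stays moved. The work goes in short steps, Python scripts to look and compute and a tool call to move; the robot and the scene stay as the last step left them, time stands still between calls to the robot, and variables do not carry over. Pictures are saved under pics/ and viewed, and the job is handed in when it is done.

Besides the shell and the picture viewer there is one more tool, called after "Request:" as a command line: name --argument value ..., lists and objects as JSON in quotes. play_rows: Moves the arm, as the interface text tells. Its arguments: {"type":"object","properties":{"increments":{"type":"string"},"squeeze":{"type":"number"}},"required":["increments"]}

```bash
mkdir -p pics; python3 - <<'E'
from cell import bot, eyes, job
import cv2, numpy as np
for n in ("top","side"):
    p,d=eyes.grab_frame(n); cv2.imwrite(f"pics/{n}0.png",p[...,::-1]); np.savez(f"{n}0.npz",p=p,d=d)
    print(n,eyes.camera_info(n))
print(bot.read_state())
E
```

```text
top {'fx': 595.4089057369772, 'fy': 595.4089057369772, 'cx': 321.17875377967664, 'cy': 232.48648050353518, 'R': array([[-0.02755708, -0.9996164 ,  0.00276629],
       [-0.99012453,  0.02691467, -0.13758275],
       [ 0.13745552, -0.00653035, -0.99048641]]), 't': array([0.03298947, 0.58180796, 1.37669252])}
side {'fx': 471.6859259248285, 'fy': 471.6859259248285, 'cx': 319.9239574756297, 'cy': 235.34384502554505, 'R': array([[-0.88520624, -0.46492591, -0.01593158],
       [-0.26502528,  0.53215485, -0.80409752],
       [ 0.38232384, -0.70756987, -0.59428391]]), 't': array([0.50883679, 0.19371488, 0.88198976])}
{'clock': 0.1, 'q': array([-1.43646938e+00,  5.28365740e-01,  1.43375422e+00, -1.37657032e-05,
        1.18139475e+00, -1.78479218e-01]), 'qd': array([-0.00110332, -0.00263849, -0.00356549,  0.00040308, -0.00081652,
       -0.00112827]), 'tau': array([-2.13346243e-05, -4.40985596e+01, -1.77150822e+01,  6.34387834e-02,
        5.34238725e-02, -5.94981566e-05]), 'tool_pos': array([ 0.19227971, -0.59400754,  0.22168041]), 'orientation': array([-2.53924036e+00,  1.84748198e+00,  2.10074831e-03]), 'ft_force': array([-0.35864308,  0.82433091, -0.60459893]), 'torque': array([ 0.02564012, -0.00153558, -0.04779634]), 'grip_width': 0.08675132576357844}
```

View pics/top0.png

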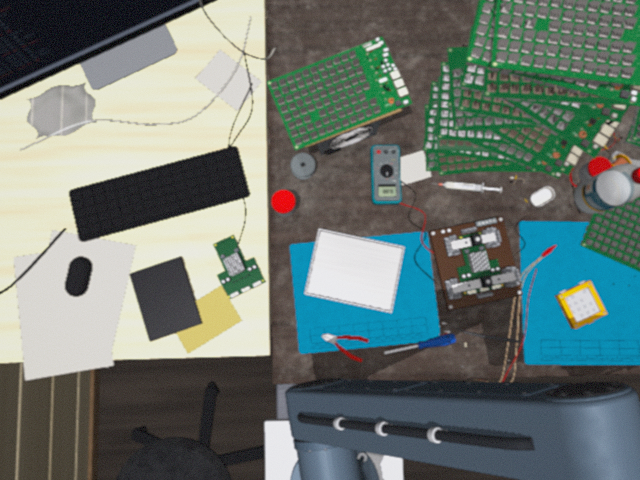

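View pics/side0.png

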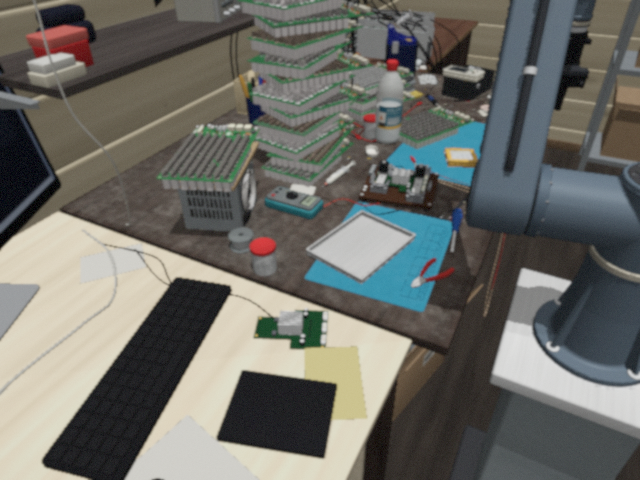

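```bash
cat > h.py <<'E'
import numpy as np, cv2
from cell import bot, eyes, job
def ray(n,u,v,z):
    c=eyes.camera_info(n);R=c["R"];t=c["t"];o=-R.T@t
    d=R.T@np.array([(u-c["cx"])/c["fx"],(v-c["cy"])/c["fy"],1.]);return o+d*(z-o[2])/d[2]
def cloud(n,d):
    c=eyes.camera_info(n);v,u=np.mgrid[:480,:640]
    P=np.stack([(u-c["cx"])/c["fx"]*d,(v-c["cy"])/c["fy"]*d,d],-1)
    return (P-c["t"])@c["R"]
def proj(n,X):
    c=eyes.camera_info(n);q=c["R"]@np.asarray(X)+c["t"];return c["fx"]*q[0]/q[2]+c["cx"],c["fy"]*q[1]/q[2]+c["cy"]
E
python3 - <<'E'
from h import *
f=np.load("top0.npz");p=f["p"];d=f["d"];P=cloud("top",d)
for nm,(u,v) in dict(tray=(355,270),jigc=(478,262),bench=(460,345),pad=(167,298),deskl=(215,350),wb=(250,285),hs=(233,262),mm=(386,173),tin=(284,200)).items(): print(nm,P[v,u].round(4))
for nm,(a,b,c,e) in dict(jig=(425,210,535,312),wb=(195,225,275,305),pad=(120,245,250,360),tray=(295,220,415,320)).items():
    k=min(800/(c-a),600/(e-b)); cv2.imwrite(f"pics/c_{nm}.png",cv2.resize(p[b:e,a:c,::-1],None,fx=k,fy=k,interpolation=cv2.INTER_CUBIC)); print(nm,k)
E
```

```text
tray [ 0.4932 -0.0621  0.01  ]
jigc [ 0.5006 -0.3471  0.0575]
bench [ 0.3081 -0.3066  0.0013]
pad [0.4386 0.3903 0.0087]
deskl [ 0.3124  0.2779 -0.0031]
wb [ 0.4649  0.193  -0.0056]
hs [0.5192 0.2295 0.0245]
mm [ 0.7222 -0.1429  0.0441]
tin [0.6583 0.1025 0.0665]
jig 5.882352941176471
wb 7.5
pad 5.217391304347826
tray 6.0
```

View pics/c_jig.png

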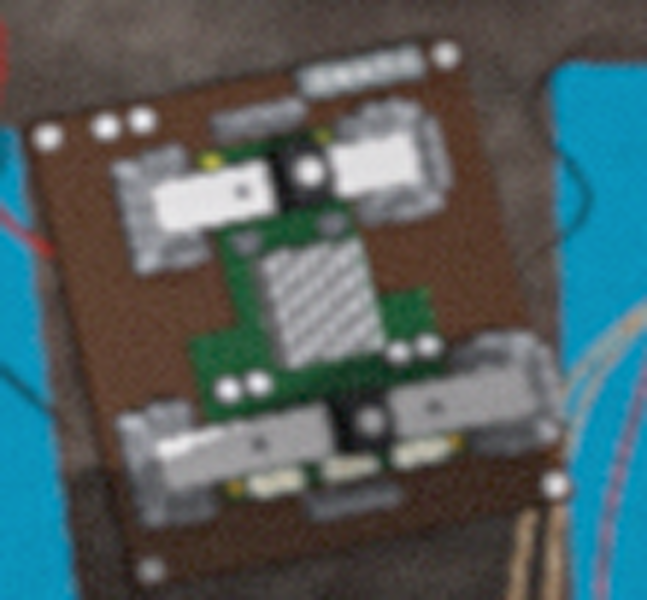

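View pics/c_wb.png

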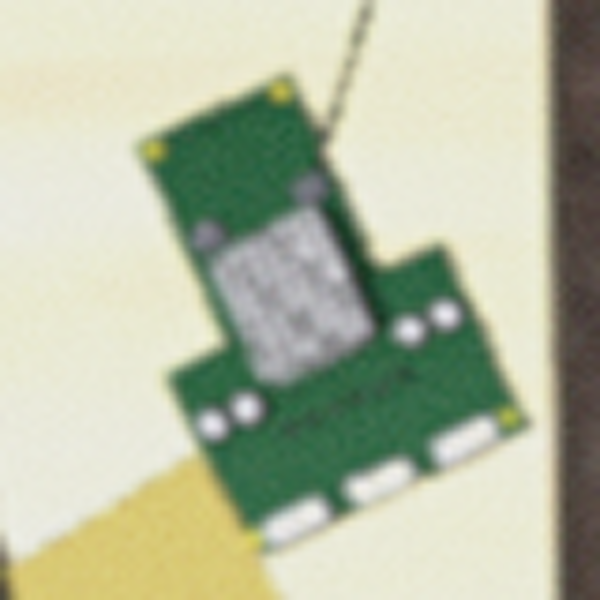

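View pics/c_pad.png

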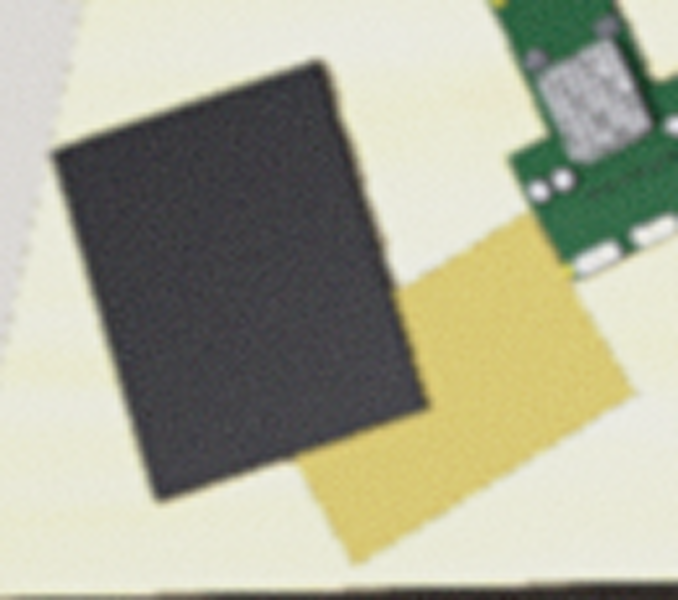

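View pics/c_tray.png

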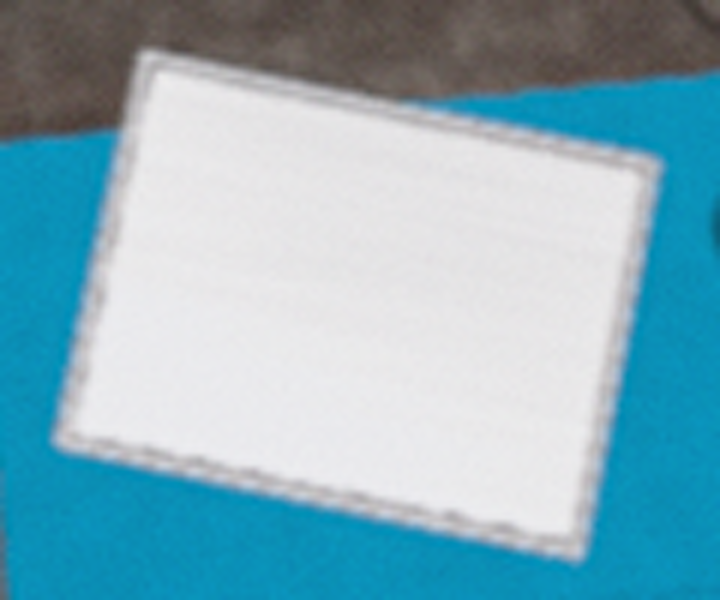

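```bash
cat > m.py <<'E'
from h import *
def metric(mask,n,z):
    v,u=np.nonzero(mask); return np.array([ray(n,a,b,z)[:2] for a,b in zip(u,v)])
def big(mask):
    k,l,s,c=cv2.connectedComponentsWithStats(mask.astype(np.uint8)); return l==1+np.argmax(s[1:,4])
def rect(pts):
    c,s,a=cv2.minAreaRect((pts*1000).astype(np.float32)); return np.round(c,1),np.round(s,1),round(a,2)
def box(u0,v0,u1,v1):
    m=np.zeros((480,640),bool);m[v0:v1,u0:u1]=1;return m
E
python3 - <<'E'
from m import *
f=np.load("top0.npz");p=f["p"];d=f["d"];P=cloud("top",d)
hsv=cv2.cvtColor(p,cv2.COLOR_RGB2HSV);H,S,V=[hsv[...,i].astype(int) for i in range(3)]
m=big((V<95)&(S<80)&box(120,245,210,350)); print("pad",m.sum(),rect(metric(m,"top",0.006)))
m=(((H<95)|(H>115)|(S<100))&(V>120)&(S<60))&box(295,222,412,320);m=big(m);m=cv2.morphologyEx(m.astype(np.uint8),cv2.MORPH_CLOSE,np.ones((7,7)));
print("tray",m.sum(),rect(metric(m,"top",0.014)))
# wb
b=box(205,228,268,303)
g=b&(H>45)&(H<95)&(S>70)
cs,_=cv2.findContours(g.astype(np.uint8),cv2.RETR_EXTERNAL,cv2.CHAIN_APPROX_NONE);c=max(cs,key=cv2.contourArea)
mm=np.zeros((480,640),np.uint8);cv2.drawContours(mm,[c],-1,1,-1);mm=cv2.morphologyEx(mm,cv2.MORPH_CLOSE,np.ones((5,5)))
q=metric(mm,"top",-0.002);w,E=np.linalg.eigh(np.cov(q.T));print("wb",mm.sum(),q.mean(0),w,E[:,1],np.degrees(np.arctan2(E[1,1],E[0,1])),rect(q))
hs=big(b&(P[...,2]>0.014)); q=P[hs];print("hs depth",hs.sum(),q.mean(0),rect(q[:,:2]))
hs=big(b&(S<30)&(V<235)&(V>100)&box(220,245,250,285)); print("hs col",hs.sum(),rect(metric(hs,"top",0.026)),metric(hs,"top",.026).mean(0))
# jig blocks
for nm,bb in dict(long=(470,270,500,295),short=(465,228,490,250)).items():
    z=box(*bb)&(P[...,2]>0.068); q=P[z];print(nm,z.sum(),q.mean(0),rect(q[:,:2]),metric(z,"top",.08).mean(0))
hs=big(box(465,245,492,275)&(P[...,2]>0.048));q=P[hs];print("jig hs",hs.sum(),q.mean(0),rect(q[:,:2]))
j=big(box(425,210,530,312)&(((H<18)&(S>75)))|0>0) if 0 else big(box(425,210,535,312)&(H<15)&(S>80));cv2.imwrite("pics/jm.png",(j*255).astype(np.uint8))
print("jig",rect(metric(j,"top",.018)))
for n in("top",): c=eyes.camera_info(n);print(-c["R"].T@c["t"])
E
```

```text
Traceback (most recent call last):
  File "m.py", line 3, in metric
    v,u=np.nonzero(mask); return np.array([ray(n,a,b,z)[:2] for a,b in zip(u,v)])
                                           ~~~^^^^^^^^^
  File "h.py", line 4, in ray
    c=eyes.camera_info(n);R=c["R"];t=c["t"];o=-R.T@t
ValueError: time passes only in moves, steps and waits
```

```bash
sed -i 's/eyes.camera_info(n)/ci(n)/g' h.py; cat >> h.py <<'E'
import functools
@functools.lru_cache(None)
def ci(n): return eyes.camera_info(n)
E
cat > a.py <<'E'
from m import *
f=np.load("top0.npz");p=f["p"];d=f["d"];P=cloud("top",d)
hsv=cv2.cvtColor(p,cv2.COLOR_RGB2HSV);H,S,V=[hsv[...,i].astype(int) for i in range(3)]
m=big((V<95)&(S<80)&box(120,245,210,350)); print("pad",m.sum(),rect(metric(m,"top",0.006)))
m=(((H<95)|(H>115)|(S<100))&(V>120)&(S<60))&box(295,222,412,320);m=big(m);m=cv2.morphologyEx(m.astype(np.uint8),cv2.MORPH_CLOSE,np.ones((7,7)));
print("tray",m.sum(),rect(metric(m,"top",0.014)))
# wb
b=box(205,228,268,303)
g=b&(H>45)&(H<95)&(S>70)
cs,_=cv2.findContours(g.astype(np.uint8),cv2.RETR_EXTERNAL,cv2.CHAIN_APPROX_NONE);c=max(cs,key=cv2.contourArea)
mm=np.zeros((480,640),np.uint8);cv2.drawContours(mm,[c],-1,1,-1);mm=cv2.morphologyEx(mm,cv2.MORPH_CLOSE,np.ones((5,5)))
q=metric(mm,"top",-0.002);w,E=np.linalg.eigh(np.cov(q.T));print("wb",mm.sum(),q.mean(0),w,E[:,1],np.degrees(np.arctan2(E[1,1],E[0,1])),rect(q))
hs=big(b&(P[...,2]>0.014)); q=P[hs];print("hs depth",hs.sum(),q.mean(0),rect(q[:,:2]))
hs=big(b&(S<30)&(V<235)&(V>100)&box(220,245,250,285)); print("hs col",hs.sum(),rect(metric(hs,"top",0.026)),metric(hs,"top",.026).mean(0))
# jig blocks
for nm,bb in dict(long=(470,270,500,295),short=(465,228,490,250)).items():
    z=box(*bb)&(P[...,2]>0.068); q=P[z];print(nm,z.sum(),q.mean(0),rect(q[:,:2]),metric(z,"top",.08).mean(0))
hs=big(box(465,245,492,275)&(P[...,2]>0.048));q=P[hs];print("jig hs",hs.sum(),q.mean(0),rect(q[:,:2]))
j=big(box(425,210,535,312)&(H<15)&(S>80));cv2.imwrite("pics/jm.png",(j*255).astype(np.uint8))
print("jig",rect(metric(j,"top",.018)))
for n in("top",): c=ci(n);print(-c["R"].T@c["t"])
E
python3 a.py
```

```text
pad 3744 (array([438.9, 394.1]), array([167.2, 128.9]), 17.4)
tray 6098 (array([494.3, -59.4]), array([217. , 165.1]), 76.27)
wb 761 [0.48551559 0.21422771] [0.00028968 0.00080202] [-0.48996339  0.87174301] 119.33817506615051 (array([496.9, 221.7]), array([94.1, 93.6]), 25.62)
hs depth 180 [0.51290836 0.22595078 0.04111045] (array([449.9, 145.5]), array([264.1,  50.3]), 51.69)
hs col 341 (array([517.9, 229.4]), array([56. , 42.4]), 21.94) [0.51579066 0.22860904]
long 113 [ 0.45314692 -0.35510117  0.09312241] (array([ 427.9, -170.8]), array([ 25.8, 401.4]), 7.83) [ 0.45362522 -0.35898801]
short 113 [ 0.55166075 -0.34068058  0.08101587] (array([ 552.2, -341.8]), array([25.8, 21.2]), 10.33) [ 0.55178644 -0.34096197]
jig hs 278 [ 0.5026678  -0.34926385  0.06138014] (array([ 458.8, -169.6]), array([ 44.6, 414.4]), 13.79)
jig (array([ 501.8, -347. ]), array([197.2, 188.5]), 9.38)
[0.38773744 0.02630792 1.44355071]
```

```bash
cat > b.py <<'E'
from m import *
f=np.load("top0.npz");p=f["p"];d=f["d"];P=cloud("top",d)
def cr(pts,k,u0,v0,z,n="top"): return np.array([ray(n,(x+.5)/k-.5+u0,(y+.5)/k-.5+v0,z)[:2] for x,y in pts])
def deg(v): return np.degrees(np.arctan2(v[1],v[0])).round(2)
w=cr([(140,148),(290,74),(530,426),(256,552)],7.5,195,225,-.002)
print("wb narrow L,R wide R,L",w.round(4)); n=(w[0]+w[1])/2;e=(w[2]+w[3])/2;print("ctr",(n+e)/2,"len",np.linalg.norm(n-e),"ang",deg(n-e),"ang from wide edge",deg(w[3]-w[2])-90,deg(w[0]-w[1])-90)
h=cr([(208,260),(322,203),(378,327),(264,385)],7.5,195,225,.026);print("hs",h.mean(0),deg(h[0]-h[3]),deg(h[1]-h[2]),np.linalg.norm(h[0]-h[3]),np.linalg.norm(h[0]-h[1]))
t=cr([(140,50),(663,158),(583,560),(55,446)],6,295,220,.014);print("tray",t.mean(0),deg(t[0]-t[3]),deg(t[1]-t[2]),np.linalg.norm(t[0]-t[3]),np.linalg.norm(t[0]-t[1]))
q=cr([(52,155),(322,60),(428,407),(160,500)],5.217,120,245,.006);print("pad",q.mean(0),deg(q[0]-q[3]),deg(q[1]-q[2]),np.linalg.norm(q[0]-q[3]),np.linalg.norm(q[0]-q[1]))
for z in(.01,.02):
  j=cr([(22,130),(458,40),(572,490),(130,583)],5.882,425,210,z);print("jig",j.mean(0),deg(j[0]-j[3]),deg(j[1]-j[2]),np.linalg.norm(j[0]-j[3]),np.linalg.norm(j[0]-j[1]))
for nm,bb,lo,hi in (("long",(470,270,500,295),.07,.09),("short",(465,228,490,250),.07,.09),("jighs",(465,245,492,275),.05,.066),("wbhs",(215,240,255,285),.016,.036)):
    z=big(box(*bb)&(P[...,2]>lo)&(P[...,2]<hi)); q=P[z];print(nm,z.sum(),np.median(q[:,2]),rect(q[:,:2]),rect(metric(z,"top",(lo+hi)/2)))
E
python3 b.py
```

```text
wb narrow L,R wide R,L [[0.5664 0.2812]
 [0.5894 0.2322]
 [0.4725 0.1556]
 [0.4345 0.2443]]
ctr [0.51568181 0.22831642] len 0.1367549965463786 ang 24.54 ang from wide edge 23.22 25.150000000000006
hs [0.51495956 0.22778141] 23.56 23.53 0.043930350420875376 0.04029538161866354
tray [ 0.49321233 -0.06089597] -13.53 -13.83 0.1629396979084776 0.21526915342612918
pad [0.43852695 0.39414643] 18.07 17.01 0.16679360170026153 0.13097809932491244
jig [ 0.5044883 -0.3521816] 10.36 10.19 0.18993908543898186 0.1859254195464382
jig [ 0.50367388 -0.34954138] 10.36 10.19 0.1886141299729976 0.1846284621544188
long 109 0.08174719715520934 (array([ 453.8, -359.7]), array([25.7, 20. ]), 7.03) (array([ 453.5, -358.8]), array([22.9, 25.1]), 88.43)
short 109 0.08171500692755955 (array([ 552.2, -341.8]), array([25.8, 21.2]), 10.33) (array([ 552., -341.]), array([26. , 22.6]), 10.34)
jighs 255 0.05712445332157359 (array([ 502.9, -351.4]), array([43.6, 38.4]), 8.85) (array([ 502.8, -350.3]), array([43.5, 38.3]), 10.33)
wbhs 171 0.02625525392736609 (array([514.8, 228.2]), array([43.3, 36.4]), 23.6) (array([514.3, 227.8]), array([43.5, 36.8]), 23.2)
```

```bash
cat > g.py <<'E'
import sys
from h import *
from scipy.spatial.transform import Rotation as Ro
fr=dict(jig=(.503,-.3508,0,10.3),tray=(.4935,-.0605,0,-13.6),pad=(.4387,.3942,-.006,17.5),wb=(.5148,.2280,-.006,23.6),w=(0,0,0,0))
def go(f,x,y,z,flip=0):
    X,Y,Z,a=fr[f];r=np.radians(a);p=np.array([X+x*np.cos(r)-y*np.sin(r),Y+x*np.sin(r)+y*np.cos(r),Z+z])
    yaw=r-np.pi/2+flip*np.pi;tx=np.array([np.cos(yaw),np.sin(yaw),0]);tz=np.array([0,0,-1.])
    Rt=np.stack([tx,np.cross(tz,tx),tz],1)
    s=bot.read_state();R0=Ro.from_rotvec(s["orientation"]).as_matrix()
    print("clock",s["clock"],"tcp",s["tool_pos"].round(4),"F",s["ft_force"].round(1),"w",round(s["grip_width"],4),"q",s["q"].round(2))
    print("target",p.round(4),"shift",(R0.T@(p-s["tool_pos"])).round(4),"turn",Ro.from_matrix(R0.T@Rt).as_rotvec().round(4))
if __name__=="__main__":
    go(sys.argv[1],*map(float,sys.argv[2:]))
E
python3 g.py jig -.05 0 .16
```

```text
clock 0.1 tcp [ 0.1923 -0.594   0.2217] F [-0.4  0.8 -0.6] w 0.0868 q [-1.44  0.53  1.43 -0.    1.18 -0.18]
target [ 0.4538 -0.3597  0.16  ] shift [-0.1423 -0.3209  0.0621] turn [-0.0002  0.0019  0.133 ]
```

Request:
play_rows --increments "-0.014 -0.032 0.006 0 0 0.01 0.2;-0.028 -0.064 0.012 0 0 0.03 0.4;-0.042 -0.096 0.018 0 0 0.04 0.4;-0.056 -0.128 0.025 0 0 0.05 0.4;-0.07 -0.16 0.031 0 0 0.07 0.4;-0.085 -0.192 0.037 0 0 0.08 0.4;-0.1 -0.224 0.043 0 0 0.09 0.4;-0.114 -0.256 0.05 0 0 0.11 0.4;-0.128 -0.289 0.056 0 0 0.12 0.4;-0.142 -0.321 0.062 0 0.002 0.133 0.4;-0.142 -0.321 0.062 0 0.002 0.133 0.4;-0.142 -0.321 0.062 0 0.002 0.133 0.4" --squeeze 40

```text
clock: 1.1
tool_pos: [0.4549, -0.3587, 0.1597]
orientation: [2.415, -2.007, -0.001]
ft_force: [-0.2, -0.2, 0.8]
grip_width: 0.0525
```

```bash
python3 g.py jig -.05 0 .0485; python3 - <<'E'
from h import *
p,d=eyes.grab_frame("side");cv2.imwrite("pics/s1.png",p[...,::-1])
p,d=eyes.grab_frame("top");cv2.imwrite("pics/t1.png",p[...,::-1])
E
```

```text
clock 1.1 tcp [ 0.4549 -0.3587  0.1597] F [-0.2 -0.2  0.8] w 0.0525 q [-0.86  0.55  1.61 -0.    0.99  0.53]
target [ 0.4538 -0.3597  0.0485] shift [0.0008 0.0012 0.1112] turn [ 0.001  -0.0004  0.0043]
```

View pics/s1.png

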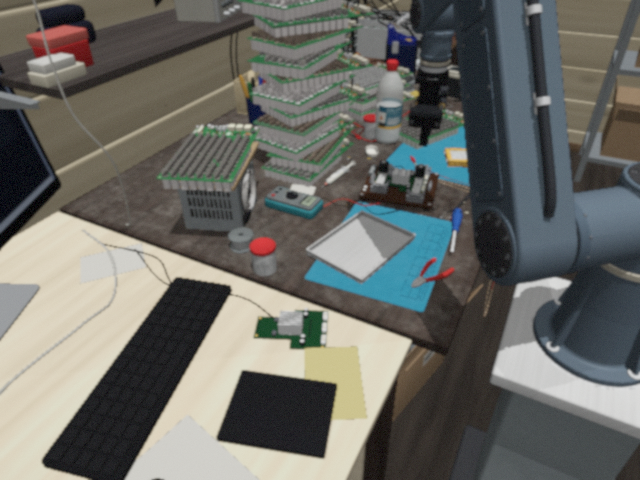

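View pics/t1.png

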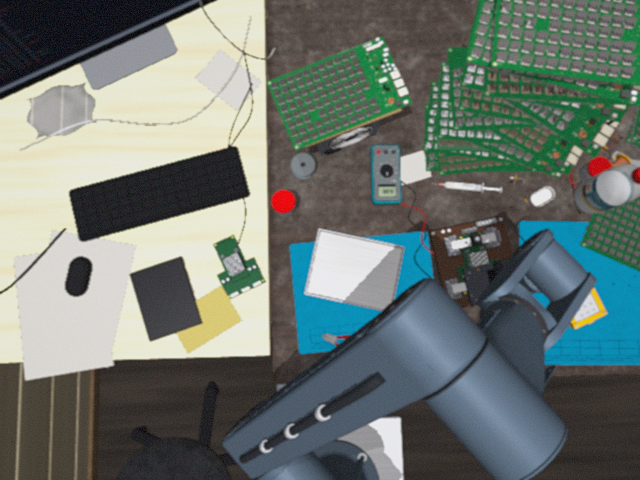

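```bash
python3 -c "
from h import *
print(proj('side',[.4549,-.3587,.16]),proj('side',[.4549,-.3587,.05]),proj('side',[.4538,-.3597,.08]))"
```

```text
(np.float64(424.9212372764042), np.float64(139.66343413406955)) (np.float64(420.2046870184927), np.float64(177.14445739135112)) (np.float64(421.957002883757), np.float64(167.23296342187533))
```

Request:
play_rows --increments "0.001 0.001 0.025 0 0 0.004 0.4;0.001 0.001 0.05 0 0 0.004 0.4;0.001 0.001 0.07 0 0 0.004 0.4;0.001 0.001 0.09 0 0 0.004 0.4;0.001 0.001 0.102 0 0 0.004 0.4;0.001 0.001 0.111 0 0 0.004 0.4;0.001 0.001 0.111 0 0 0.004 0.4;0.001 0.001 0.111 0 0 0.004 0.7;0.001 0.001 0.111 0 0 0.004 1;0.001 0.001 0.111 0 0 0.004 1;0.001 0.001 0.111 0 0 0.004 1;0.001 0.001 0.111 0 0 0.004 1"

```text
clock: 2.2
tool_pos: [0.4538, -0.3624, 0.0504]
orientation: [2.407, -2.017, 0.005]
ft_force: [0.1, -0.4, 0.3]
grip_width: 0.0264
```

Request:
play_rows --increments "0 0 0 0 0 0 1;0 0 0 0 0 0 1;0 0 0 0 0 0 1;0 0 0 0 0 0 1"

```text
clock: 2.53
tool_pos: [0.4537, -0.3625, 0.0502]
orientation: [2.407, -2.017, 0.004]
ft_force: [-0.1, -1.0, 4.2]
grip_width: 0.0195
```

```bash
python3 g.py jig -.05 0 .0485
```

```text
clock 2.5333 tcp [ 0.4537 -0.3625  0.0502] F [-0.1 -1.   4.2] w 0.0195 q [-0.87  0.71  1.68 -0.    0.75  0.53]
target [ 0.4538 -0.3597  0.0485] shift [-0.0027 -0.0006  0.0016] turn [-0.0007 -0.003  -0.0037]
```

Request:
play_rows --increments "0 0 -0.01 0 0 0 1;0 0 -0.025 0 0 0 1;0 0 -0.045 0 0 0 1;0 0 -0.07 0 0 0 1;0 0 -0.095 0 0 0 1;0 0 -0.11 0 0 0 1;0 0 -0.11 0 0 0 1;0 0 -0.11 0 0 0 1"

```text
clock: 3.2
tool_pos: [0.4532, -0.3618, 0.16]
orientation: [2.407, -2.017, 0.004]
ft_force: [-0.4, 0.5, -2.5]
grip_width: 0.0195
```

```bash
python3 g.py tray -.035 0 .15
```

```text
clock 3.2 tcp [ 0.4532 -0.3618  0.16  ] F [-0.4  0.5 -2.5] w 0.0195 q [-0.87  0.55  1.61 -0.    0.98  0.53]
target [ 0.4595 -0.0523  0.15  ] shift [-0.3037 -0.0603  0.0092] turn [-0.0011 -0.0025  0.4132]
```

Request:
play_rows --increments "-0.015 -0.003 0.001 0 0 0.02 1;-0.04 -0.008 0.001 0 0 0.06 1;-0.07 -0.014 0.002 0 0 0.1 1;-0.1 -0.02 0.003 0 0 0.14 1;-0.135 -0.027 0.004 0 0 0.18 1;-0.17 -0.034 0.005 0 0 0.23 1;-0.205 -0.04 0.006 0 0 0.28 1;-0.24 -0.047 0.007 0 0 0.33 1;-0.27 -0.053 0.008 0 0 0.37 1;-0.29 -0.057 0.009 0 0 0.4 1;-0.304 -0.06 0.009 0 -0.002 0.413 1;-0.304 -0.06 0.009 0 -0.002 0.413 1"

```text
clock: 4.2
tool_pos: [0.4567, -0.0487, 0.1483]
orientation: [1.945, -2.464, -0.009]
ft_force: [-0.8, -0.0, -2.7]
grip_width: 0.0196
```

Request:
play_rows --increments "0 0 0 0 0 0 1;0 0 0 0 0 0 1"

```text
clock: 4.37
tool_pos: [0.4588, -0.0525, 0.1492]
orientation: [1.943, -2.468, -0.001]
ft_force: [-0.0, -0.5, -2.0]
grip_width: 0.0197
```

```bash
python3 g.py tray -.035 0 .024; python3 - <<'E'
from h import *
p,d=eyes.grab_frame("side");cv2.imwrite("pics/s2.png",p[...,::-1])
E
```

```text
clock 4.3667 tcp [ 0.4588 -0.0525  0.1492] F [-0.  -0.5 -2. ] w 0.0197 q [-0.36  0.43  1.91 -0.    0.81  1.45]
target [ 0.4595 -0.0523  0.024 ] shift [-0.0004 -0.0007  0.1252] turn [ 0.001  -0.      0.0005]
```

View pics/s2.png

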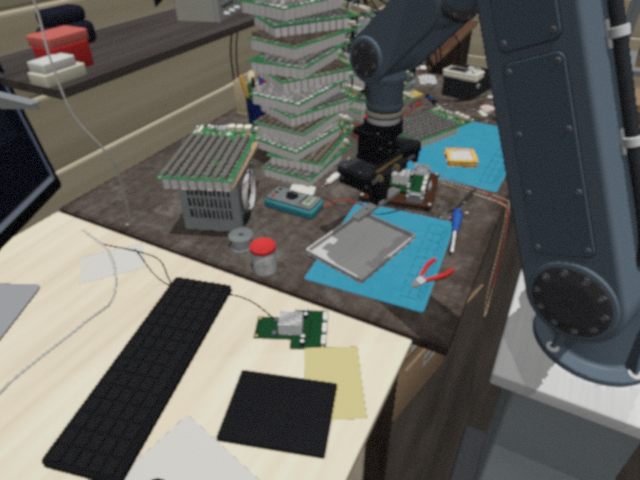

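Request:
play_rows --increments "0 0 0.02 0 0 0 1;0 0 0.045 0 0 0 1;0 0 0.07 0 0 0 1;0 0 0.09 0 0 0 1;0 0 0.105 0 0 0 1;0 0 0.115 0 0 0 1;0 0 0.12 0 0 0 1;0 0 0.124 0 0 0 1;0 0 0.124 0 0 0 1;0 0 0.124 0 0 0 1"

```text
clock: 5.25
tool_pos: [0.4597, -0.053, 0.0266]
orientation: [-1.941, 2.469, -0.003]
ft_force: [-1.2, -0.9, 1.5]
grip_width: 0.0197
```

Request:
play_rows --increments "0 0 0.002 0 0 0 1;0 0 0.002 0 0 0 1;0 0 0.002 0 0 0 1"

```text
clock: 5.5
tool_pos: [0.4597, -0.053, 0.0265]
orientation: [-1.942, 2.468, -0.005]
ft_force: [-3.9, -2.4, 21.6]
grip_width: 0.0198
```

Request:
play_rows --increments "0 0 -0.002 0 0 0 0.8;0 0 -0.002 0 0 0 0.6;0 0 -0.002 0 0 0 0.4;0 0 -0.002 0 0 0 0.4;0 0 -0.002 0 0 0 0.4;0 0 -0.03 0 0 0 0.4;0 0 -0.06 0 0 0 0.4;0 0 -0.09 0 0 0 0.4;0 0 -0.12 0 0 0 0.4;0 0 -0.135 0 0 0 0.4;0 0 -0.135 0 0 0 0.4;0 0 -0.135 0 0 0 0.4"

```text
clock: 6.5
tool_pos: [0.4595, -0.0522, 0.1594]
orientation: [-1.942, 2.467, -0.003]
ft_force: [0.3, -0.2, 0.8]
grip_width: 0.0524
```

```bash
python3 g.py jig .05 0 .15
```

```text
clock 6.5 tcp [ 0.4595 -0.0522  0.1594] F [ 0.3 -0.2  0.8] w 0.0524 q [-0.36  0.41  1.9   0.    0.83  1.45]
target [ 0.5522 -0.3419  0.15  ] shift [ 0.2598 -0.1581  0.0098] turn [-0.0022 -0.0005 -0.4168]
```

Request:
play_rows --increments "0.015 -0.01 0.001 0 0 -0.03 0.4;0.045 -0.028 0.002 0 0 -0.08 0.4;0.08 -0.049 0.003 0 0 -0.13 0.4;0.11 -0.067 0.004 0 0 -0.18 0.4;0.145 -0.088 0.005 0 0 -0.23 0.4;0.18 -0.11 0.006 0 0 -0.29 0.4;0.21 -0.128 0.008 0 0 -0.34 0.4;0.24 -0.146 0.009 0 0 -0.385 0.4;0.26 -0.158 0.01 -0.002 0 -0.417 0.4;0.26 -0.158 0.01 -0.002 0 -0.417 0.4;0.26 -0.158 0.01 -0.002 0 -0.417 0.4;0.26 -0.158 0.01 -0.002 0 -0.417 0.4"

```text
clock: 7.5
tool_pos: [0.5502, -0.3403, 0.1466]
orientation: [2.411, -2.013, -0.01]
ft_force: [0.1, -0.1, -0.0]
grip_width: 0.0524
```

```bash
python3 g.py jig .05 0 .0495
```

```text
clock 7.5 tcp [ 0.5502 -0.3403  0.1466] F [ 0.1 -0.1 -0. ] w 0.0524 q [-0.73  0.65  1.44 -0.    1.06  0.67]
target [ 0.5522 -0.3419  0.0495] shift [ 0.0024 -0.0021  0.0971] turn [ 0.0045  0.0049 -0.0004]
```

Request:
play_rows --increments "0 0 0 0 0 0 0.4;0 0 0 0 0 0 0.4;0 0 0 0 0 0 0.4"

```text
clock: 7.75
tool_pos: [0.5515, -0.3406, 0.149]
orientation: [2.413, -2.011, -0.003]
ft_force: [-0.3, -0.3, -0.7]
grip_width: 0.0519
```

```bash
python3 g.py jig .05 0 .0495
```

```text
clock 7.75 tcp [ 0.5515 -0.3406  0.149 ] F [-0.3 -0.3 -0.7] w 0.0519 q [-0.72  0.64  1.44 -0.    1.06  0.67]
target [ 0.5522 -0.3419  0.0495] shift [ 0.0014 -0.0006  0.0995] turn [0.0018 0.0011 0.0012]
```

Request:
play_rows --increments "0.001 0 0.025 0 0 0 0.4;0.001 -0.001 0.05 0 0 0 0.4;0.001 -0.001 0.07 0 0 0 0.4;0.001 -0.001 0.085 0 0 0 0.4;0.001 -0.001 0.095 0 0 0 0.4;0.001 -0.001 0.099 0 0 0 0.4;0.001 -0.001 0.099 0 0 0 0.6;0.001 -0.001 0.099 0 0 0 0.8;0.001 -0.001 0.099 0 0 0 1;0.001 -0.001 0.099 0 0 0 1;0.001 -0.001 0.099 0 0 0 1;0.001 -0.001 0.099 0 0 0 1"

```text
clock: 8.75
tool_pos: [0.5532, -0.3434, 0.0508]
orientation: [2.411, -2.012, 0.001]
ft_force: [0.3, -1.3, 1.1]
grip_width: 0.0205
```

Request:
play_rows --increments "0 0 0 0 0 0 1;0 0 0 0 0 0 1;0 0 0 0 0 0 1;0 0 0 0 0 0 1"

```text
clock: 9.08
tool_pos: [0.5532, -0.3434, 0.0508]
orientation: [2.411, -2.012, 0.001]
ft_force: [-1.0, -1.3, 5.2]
grip_width: 0.02
```

Request:
play_rows --increments "0 0 -0.01 0 0 0 1;0 0 -0.025 0 0 0 1;0 0 -0.045 0 0 0 1;0 0 -0.07 0 0 0 1;0 0 -0.095 0 0 0 1;0 0 -0.11 0 0 0 1;0 0 -0.11 0 0 0 1;0 0 -0.11 0 0 0 1"

```text
clock: 9.75
tool_pos: [0.5528, -0.3425, 0.1604]
orientation: [2.411, -2.012, -0.001]
ft_force: [-0.7, -0.1, -1.3]
grip_width: 0.0195
```

```bash
python3 g.py tray .035 0 .15
```

```text
clock 9.75 tcp [ 0.5528 -0.3425  0.1604] F [-0.7 -0.1 -1.3] w 0.0195 q [-0.73  0.63  1.42 -0.    1.09  0.67]
target [ 0.5275 -0.0687  0.15  ] shift [-0.2739 -0.0242  0.0104] turn [ 0.001  -0.      0.4173]
```

Request:
play_rows --increments "-0.015 -0.001 0.001 0 0 0.02 1;-0.04 -0.003 0.001 0 0 0.06 1;-0.07 -0.006 0.002 0 0 0.1 1;-0.1 -0.009 0.003 0 0 0.15 1;-0.13 -0.012 0.004 0 0 0.2 1;-0.16 -0.015 0.005 0 0 0.25 1;-0.19 -0.017 0.007 0 0 0.3 1;-0.22 -0.02 0.008 0 0 0.34 1;-0.25 -0.022 0.009 0 0 0.38 1;-0.265 -0.023 0.01 0 0 0.405 1;-0.274 -0.024 0.01 0.001 0 0.417 1;-0.274 -0.024 0.01 0.001 0 0.417 1"

```text
clock: 10.75
tool_pos: [0.5249, -0.066, 0.1481]
orientation: [1.944, -2.464, -0.009]
ft_force: [0.4, -0.6, -1.5]
grip_width: 0.0196
```

Request:
play_rows --increments "0 0 0 0 0 0 1;0 0 0 0 0 0 1"

```text
clock: 10.92
tool_pos: [0.5271, -0.0693, 0.1492]
orientation: [1.942, -2.468, -0.002]
ft_force: [0.2, -0.4, -0.3]
grip_width: 0.0197
```

```bash
python3 g.py tray .035 0 .025
```

```text
clock 10.9167 tcp [ 0.5271 -0.0693  0.1492] F [ 0.2 -0.4 -0.3] w 0.0197 q [-0.34  0.51  1.74 -0.    0.9   1.47]
target [ 0.5275 -0.0687  0.025 ] shift [-0.0007 -0.0005  0.1242] turn [ 0.002  -0.0001  0.0002]
```

Request:
play_rows --increments "0 0 0.02 0 0 0 1;0 0 0.045 0 0 0 1;0 0 0.07 0 0 0 1;0 0 0.09 0 0 0 1;0 0 0.105 0 0 0 1;0 0 0.115 0 0 0 1;0 0 0.12 0 0 0 1;0 0 0.123 0 0 0 1;0 0 0.125 0 0 0 1;0 0 0.125 0 0 0 1"

```text
clock: 11.75
tool_pos: [0.5271, -0.0696, 0.0272]
orientation: [1.943, -2.468, 0.0]
ft_force: [-4.0, -1.7, 11.0]
grip_width: 0.0196
```

Request:
play_rows --increments "0 0 -0.002 0 0 0 0.8;0 0 -0.002 0 0 0 0.6;0 0 -0.002 0 0 0 0.4;0 0 -0.002 0 0 0 0.4;0 0 -0.002 0 0 0 0.4;0 0 -0.03 0 0 0 0.4;0 0 -0.06 0 0 0 0.4;0 0 -0.09 0 0 0 0.4;0 0 -0.12 0 0 0 0.4;0 0 -0.135 0 0 0 0.4;0 0 -0.135 0 0 0 0.4;0 0 -0.135 0 0 0 0.4"

```text
clock: 12.75
tool_pos: [0.5278, -0.069, 0.1606]
orientation: [-1.943, 2.468, -0.002]
ft_force: [-0.4, 0.0, -0.1]
grip_width: 0.0525
```

```bash
python3 g.py jig 0 0 .15;  python3 - <<'E'
from h import *
for n in("side","top"):
    p,d=eyes.grab_frame(n);cv2.imwrite(f"pics/{n}3.png",p[...,::-1])
E
```

```text
clock 12.75 tcp [ 0.5278 -0.069   0.1606] F [-0.4  0.  -0.1] w 0.0525 q [-0.34  0.49  1.73 -0.    0.92  1.47]
target [ 0.503  -0.3508  0.15  ] shift [ 0.2798 -0.0421  0.0107] turn [-0.0013 -0.0005 -0.4168]
```

View pics/top3.png

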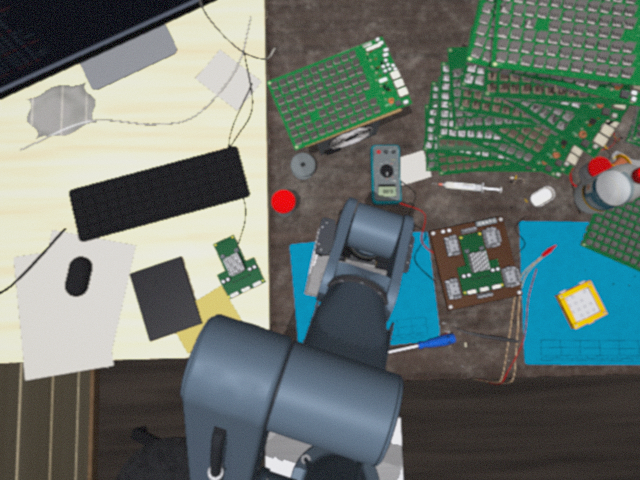

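View pics/side3.png

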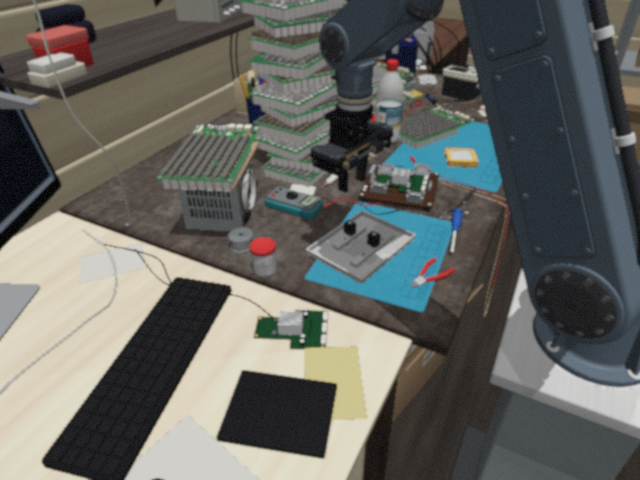

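Request:
play_rows --increments "0.015 -0.002 0.001 0 0 -0.03 0.3;0.045 -0.006 0.002 0 0 -0.08 0.3;0.08 -0.012 0.003 0 0 -0.13 0.3;0.115 -0.017 0.004 0 0 -0.18 0.3;0.15 -0.022 0.005 0 0 -0.23 0.3;0.185 -0.028 0.007 0 0 -0.29 0.3;0.22 -0.033 0.008 0 0 -0.34 0.3;0.255 -0.038 0.01 0 0 -0.385 0.3;0.28 -0.042 0.011 -0.001 0 -0.417 0.3;0.28 -0.042 0.011 -0.001 0 -0.417 0.3;0.28 -0.042 0.011 -0.001 0 -0.417 0.3;0.28 -0.042 0.011 -0.001 0 -0.417 0.3"

```text
clock: 13.85
tool_pos: [0.5014, -0.3496, 0.1471]
orientation: [-2.411, 2.014, 0.009]
ft_force: [-0.6, -0.4, 0.7]
grip_width: 0.0609
```

Request:
play_rows --increments "0 0 0 0 0 0 0.3;0 0 0 0 0 0 0.3;0 0 0 0 0 0 0.3"

```text
clock: 14.1
tool_pos: [0.5027, -0.3496, 0.1489]
orientation: [2.413, -2.011, -0.003]
ft_force: [0.7, -0.3, 0.2]
grip_width: 0.0611
```

```bash
python3 g.py jig 0 0 .033
```

```text
clock 14.1 tcp [ 0.5027 -0.3496  0.1489] F [ 0.7 -0.3  0.2] w 0.0611 q [-0.79  0.6   1.53 -0.    1.01  0.6 ]
target [ 0.503  -0.3508  0.033 ] shift [ 0.0014 -0.0003  0.1159] turn [0.0017 0.001  0.0016]
```

Request:
play_rows --increments "0.001 0 0.025 0 0 0 0.3;0.001 0 0.05 0 0 0 0.3;0.001 0 0.075 0 0 0 0.3;0.001 0 0.095 0 0 0 0.3;0.001 0 0.107 0 0 0 0.3;0.001 0 0.114 0.001 0.001 0.001 0.3;0.001 0 0.116 0.001 0.001 0.001 0.3;0.001 0 0.116 0.001 0.001 0.001 0.3;0.001 0 0.116 0.001 0.001 0.001 0.5;0.001 0 0.116 0.001 0.001 0.001 0.7;0.001 0 0.116 0.001 0.001 0.001 0.7;0.001 0 0.116 0.001 0.001 0.001 0.7"

```text
clock: 15.1
tool_pos: [0.5029, -0.3523, 0.0339]
orientation: [2.41, -2.014, 0.003]
ft_force: [0.5, 0.3, -0.2]
grip_width: 0.0418
```

Request:
play_rows --increments "0 0 0 0 0 0 0.8;0 0 0 0 0 0 0.9;0 0 0 0 0 0 1;0 0 0 0 0 0 1;0 0 0 0 0 0 1"

```text
clock: 15.52
tool_pos: [0.503, -0.3526, 0.0338]
orientation: [2.41, -2.013, 0.003]
ft_force: [-1.2, -1.0, 5.6]
grip_width: 0.0358
```

Request:
play_rows --increments "0 0 -0.006 0 0 0 1;0 0 -0.015 0 0 0 1;0 0 -0.03 0 0 0 1;0 0 -0.05 0 0 0 1;0 0 -0.075 0 0 0 1;0 0 -0.1 0 0 0 1;0 0 -0.12 0 0 0 1;0 0 -0.13 0 0 0 1;0 0 -0.13 0 0 0 1;0 0 -0.13 0 0 0 1"

```text
clock: 16.35
tool_pos: [0.5022, -0.3514, 0.1629]
orientation: [2.411, -2.014, -0.0]
ft_force: [-0.2, -0.2, -2.0]
grip_width: 0.0356
```

```bash
python3 g.py pad 0 0 .16;  python3 - <<'E'
from h import *
for n in("side","top"):
    p,d=eyes.grab_frame(n);cv2.imwrite(f"pics/{n}4.png",p[...,::-1])
E
```

```text
clock 16.35 tcp [ 0.5022 -0.3514  0.1629] F [-0.2 -0.2 -2. ] w 0.0356 q [-0.79  0.58  1.52 -0.    1.04  0.6 ]
target [0.4387 0.3942 0.154 ] shift [-0.745  -0.0701  0.0087] turn [ 0.0006 -0.0002 -0.1266]
```

View pics/side4.png

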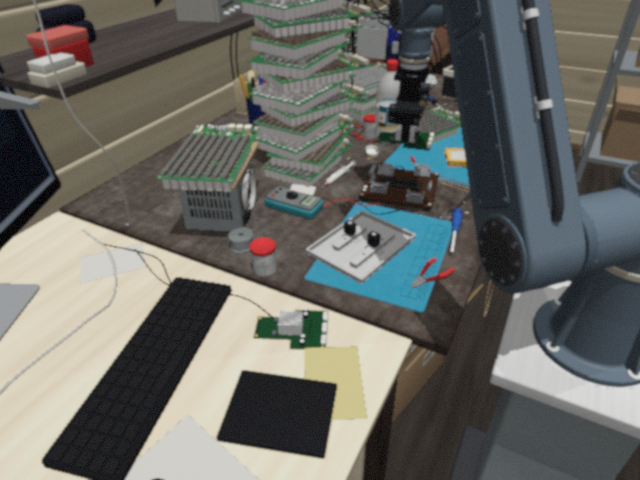

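Request:
play_rows --increments "-0.012 -0.001 0 0 0 0 1;-0.035 -0.003 0 0 0 -0.005 1;-0.065 -0.006 0 0 0 -0.01 1;-0.1 -0.009 0.001 0 0 -0.015 1;-0.135 -0.013 0.001 0 0 -0.02 1;-0.17 -0.016 0.002 0 0 -0.025 1;-0.205 -0.019 0.002 0 0 -0.03 1;-0.24 -0.022 0.003 0 0 -0.04 1;-0.275 -0.026 0.003 0 0 -0.045 1;-0.31 -0.029 0.004 0 0 -0.05 1;-0.345 -0.032 0.004 0 0 -0.055 1;-0.38 -0.036 0.004 0 0 -0.06 1"

```text
clock: 17.45
tool_pos: [0.4682, 0.0309, 0.1578]
orientation: [2.469, -1.94, -0.005]
ft_force: [0.6, 0.0, -2.1]
grip_width: 0.0358
```

Request:
play_rows --increments "-0.035 -0.003 0 0 0 -0.005 1;-0.07 -0.006 0.001 0 0 -0.01 1;-0.105 -0.009 0.001 0 0 -0.02 1;-0.14 -0.012 0.002 0 0 -0.025 1;-0.175 -0.015 0.002 0 0 -0.03 1;-0.21 -0.018 0.003 0 0 -0.04 1;-0.245 -0.021 0.003 0 0 -0.045 1;-0.28 -0.025 0.004 0 0 -0.05 1;-0.315 -0.027 0.004 0 0 -0.055 1;-0.345 -0.03 0.004 0 0 -0.06 1;-0.36 -0.032 0.004 0 0 -0.066 1;-0.365 -0.032 0.004 0 0 -0.066 1"

```text
clock: 18.45
tool_pos: [0.4136, 0.3929, 0.1536]
orientation: [2.535, -1.853, -0.001]
ft_force: [0.2, 0.4, -1.6]
grip_width: 0.0358
```

Request:
play_rows --increments "0 0 0 0 0 0 1;0 0 0 0 0 0 1;0 0 0 0 0 0 1"

```text
clock: 18.7
tool_pos: [0.415, 0.389, 0.1541]
orientation: [2.529, -1.859, -0.0]
ft_force: [0.1, -1.1, -2.0]
grip_width: 0.0358
```

```bash
python3 g.py pad 0 0 .0235;  python3 - <<'E'
from h import *
for n in("side","top"):
    p,d=eyes.grab_frame(n);cv2.imwrite(f"pics/{n}5.png",p[...,::-1])
E
```

```text
clock 18.7 tcp [0.415  0.389  0.1541] F [ 0.1 -1.1 -2. ] w 0.0358 q [ 0.56  0.54  1.64 -0.    0.96  1.83]
target [0.4387 0.3942 0.0175] shift [ 0.0019 -0.0245  0.1366] turn [ 0.0022 -0.0016 -0.0022]
```

View pics/side5.png

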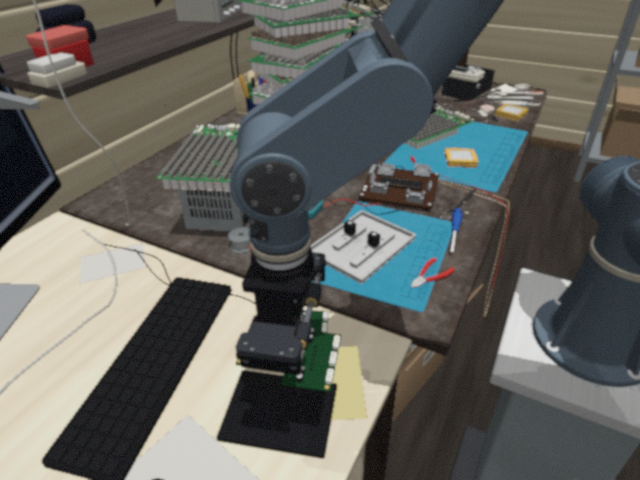

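Request:
play_rows --increments "0.002 -0.015 0.01 0 0 0 1;0.002 -0.0245 0.03 0.002 -0.002 -0.002 1;0.002 -0.0245 0.055 0.002 -0.002 -0.002 1;0.002 -0.0245 0.08 0.002 -0.002 -0.002 1;0.002 -0.0245 0.1 0.002 -0.002 -0.002 1;0.002 -0.0245 0.115 0.002 -0.002 -0.002 1;0.002 -0.0245 0.126 0.002 -0.002 -0.002 1;0.002 -0.0245 0.132 0.002 -0.002 -0.002 1;0.002 -0.0245 0.134 0.002 -0.002 -0.002 1;0.002 -0.0245 0.134 0.002 -0.002 -0.002 1;0.002 -0.0245 0.134 0.002 -0.002 -0.002 1"

```text
clock: 19.72
tool_pos: [0.4398, 0.3963, 0.0214]
orientation: [-2.532, 1.854, -0.001]
ft_force: [-0.2, 0.6, -1.6]
grip_width: 0.036
```

```bash
python3 g.py pad 0 0 .022
```

```text
clock 19.7167 tcp [0.4398 0.3963 0.0214] F [-0.2  0.6 -1.6] w 0.036 q [0.54 0.77 1.66 0.   0.71 1.81]
target [0.4387 0.3942 0.016 ] shift [0.0017 0.0017 0.0054] turn [-0.0032  0.0018  0.0011]
```

Request:
play_rows --increments "0.001 0.001 0.002 0 0 0 1;0.001 0.001 0.004 0 0 0 1;0.001 0.001 0.006 0 0 0 1;0.001 0.001 0.006 0 0 0 1"

```text
clock: 20.05
tool_pos: [0.4383, 0.3948, 0.0145]
orientation: [-2.533, 1.855, 0.0]
ft_force: [-0.2, 0.5, -1.7]
grip_width: 0.0358
```

Request:
play_rows --increments "0 0 0.001 0 0 0 1;0 0 0.002 0 0 0 1;0 0 0.002 0 0 0 1"

```text
clock: 20.3
tool_pos: [0.4385, 0.395, 0.0135]
orientation: [-2.533, 1.854, -0.0]
ft_force: [-1.1, -0.1, 5.4]
grip_width: 0.0354
```

Request:
play_rows --increments "0 0 0.001 0 0 0 1;0 0 0.002 0 0 0 1;0 0 0.002 0 0 0 1"

```text
clock: 20.55
tool_pos: [0.4385, 0.395, 0.0135]
orientation: [-2.533, 1.853, -0.001]
ft_force: [-3.7, -0.7, 17.4]
grip_width: 0.0357
```

Request:
play_rows --increments "0 0 -0.003 0 0 0 0.85;0 0 -0.003 0 0 0 0.6;0 0 -0.003 0 0 0 0.3;0 0 -0.003 0 0 0 0.3;0 0 -0.003 0 0 0 0.3;0 0 -0.015 0 0 0 0.3;0 0 -0.04 0 0 0 0.3;0 0 -0.07 0 0 0 0.3;0 0 -0.1 0 0 0 0.3;0 0 -0.125 0 0 0 0.3;0 0 -0.135 0 0 0 0.3;0 0 -0.135 0 0 0 0.3"

```text
clock: 21.55
tool_pos: [0.44, 0.3957, 0.1488]
orientation: [-2.528, 1.851, -0.004]
ft_force: [-0.0, 0.8, 1.1]
grip_width: 0.0607
```

```bash
python3 g.py wb 0 0 .14;  python3 - <<'E'
from h import *
for n in("side","top"):
    p,d=eyes.grab_frame(n);cv2.imwrite(f"pics/{n}6.png",p[...,::-1])
E
```

```text
clock 21.55 tcp [0.44   0.3957 0.1488] F [-0.   0.8  1.1] w 0.0607 q [0.54 0.57 1.59 0.   0.97 1.81]
target [0.5148 0.228  0.134 ] shift [ 0.1825 -0.0205  0.0144] turn [-0.0082  0.0026 -0.105 ]
```

View pics/side6.png

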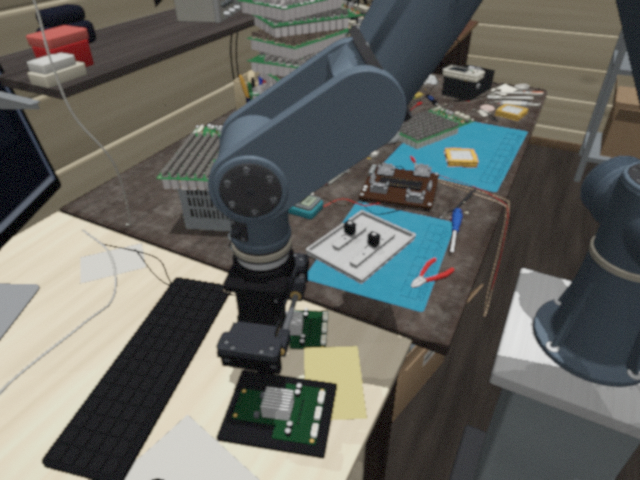

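View pics/top6.png

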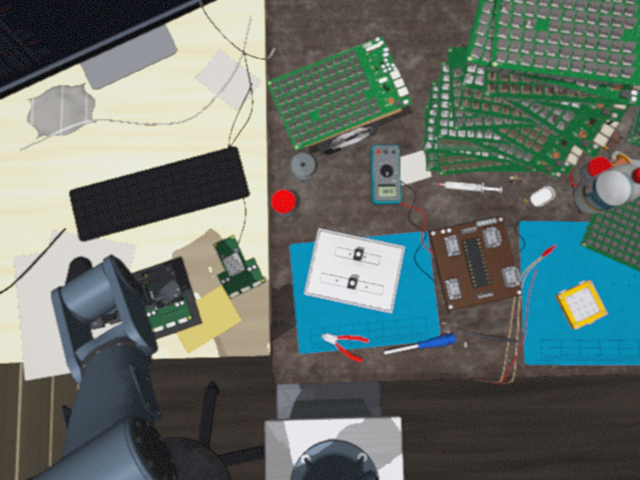

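Request:
play_rows --increments "0.02 -0.002 0.001 0 0 -0.01 0.3;0.05 -0.005 0.003 0 0 -0.03 0.3;0.085 -0.009 0.006 -0.003 0.001 -0.05 0.3;0.115 -0.013 0.009 -0.005 0.002 -0.07 0.3;0.145 -0.016 0.011 -0.007 0.003 -0.085 0.3;0.17 -0.019 0.013 -0.008 0.003 -0.1 0.3;0.182 -0.02 0.014 -0.008 0.003 -0.105 0.3;0.182 -0.02 0.014 -0.008 0.003 -0.105 0.3;0.182 -0.02 0.014 -0.008 0.003 -0.105 0.3;0.182 -0.02 0.014 -0.008 0.003 -0.105 0.3"

```text
clock: 22.48
tool_pos: [0.511, 0.2276, 0.1301]
orientation: [2.622, -1.716, -0.008]
ft_force: [-0.6, -0.6, 0.6]
grip_width: 0.0606
```

```bash
python3 g.py wb 0 0 .009
```

```text
clock 22.4833 tcp [0.511  0.2276 0.1301] F [-0.6 -0.6  0.6] w 0.0606 q [ 0.22  0.57  1.68 -0.    0.9   1.38]
target [0.5148 0.228  0.003 ] shift [ 0.0011 -0.0048  0.1271] turn [ 0.0093 -0.0003 -0.    ]
```

Request:
play_rows --increments "0 0 0 0 0 0 0.3;0 0 0 0 0 0 0.3;0 0 0 0 0 0 0.3"

```text
clock: 22.73
tool_pos: [0.5118, 0.2281, 0.1313]
orientation: [2.625, -1.715, -0.004]
ft_force: [0.2, 0.8, -0.1]
grip_width: 0.0611
```

```bash
python3 g.py wb 0 0 .009
```

```text
clock 22.7333 tcp [0.5118 0.2281 0.1313] F [ 0.2  0.8 -0.1] w 0.0611 q [ 0.22  0.57  1.68 -0.    0.9   1.38]
target [0.5148 0.228  0.003 ] shift [ 0.0011 -0.0035  0.1283] turn [ 0.0066 -0.0012  0.0015]
```

Request:
play_rows --increments "0.001 -0.0035 0.025 0.005 0 0 0.3;0.001 -0.0035 0.05 0.006 0 0.001 0.3;0.001 -0.0035 0.075 0.006 0 0.001 0.3;0.001 -0.0035 0.1 0.006 0 0.001 0.3;0.001 -0.0035 0.115 0.006 0 0.001 0.3;0.001 -0.0035 0.124 0.006 0 0.001 0.3;0.001 -0.0035 0.128 0.006 0 0.001 0.3;0.001 -0.0035 0.128 0.006 0 0.001 0.3;0.001 -0.0035 0.128 0.006 0 0.001 0.3"

```text
clock: 23.48
tool_pos: [0.5158, 0.2275, 0.004]
orientation: [2.628, -1.721, 0.003]
ft_force: [-0.2, 0.0, -0.1]
grip_width: 0.0607
```

```bash
python3 g.py wb 0 0 .009
```

```text
clock 23.4833 tcp [0.5158 0.2275 0.004 ] F [-0.2  0.  -0.1] w 0.0607 q [ 0.22  0.78  1.73 -0.    0.63  1.38]
target [0.5148 0.228  0.003 ] shift [-0.0008  0.0007  0.001 ] turn [-0.0009 -0.0016 -0.0007]
```

Well centred. Closing.

Request:
play_rows --increments "0 0.001 0.001 0 0 0 0.4;0 0.001 0.001 0 0 0 0.5;0 0.001 0.001 0 0 0 0.6;0 0.001 0.001 0 0 0 0.7;0 0.001 0.001 0 0 0 0.8;0 0.001 0.001 0 0 0 0.9;0 0.001 0.001 0 0 0 1;0 0.001 0.001 0 0 0 1;0 0.001 0.001 0 0 0 1;0 0.001 0.001 0 0 0 1"

```text
clock: 24.32
tool_pos: [0.5148, 0.2266, 0.0028]
orientation: [2.628, -1.721, 0.003]
ft_force: [-0.9, -1.6, 5.3]
grip_width: 0.0356
```

Request:
play_rows --increments "0 0 -0.005 0 0 0 1;0 0 -0.015 0 0 0 1;0 0 -0.03 0 0 0 1;0 0 -0.05 0 0 0 1;0 0 -0.075 0 0 0 1;0 0 -0.1 0 0 0 1;0 0 -0.125 0 0 0 1;0 0 -0.15 0 0 0 1;0 0 -0.16 0 0 0 1;0 0 -0.16 0 0 0 1;0 0 -0.16 0 0 0 1"

```text
clock: 25.23
tool_pos: [0.5138, 0.227, 0.1622]
orientation: [2.627, -1.721, 0.001]
ft_force: [-0.4, -0.8, -2.0]
grip_width: 0.0361
```

```bash
python3 g.py jig 0 0 .16;  python3 - <<'E'
from h import *
for n in("side","top"):
    p,d=eyes.grab_frame(n);cv2.imwrite(f"pics/{n}7.png",p[...,::-1]);np.savez(f"{n}7.npz",p=p,d=d)
E
```

```text
clock 25.2333 tcp [0.5138 0.227  0.1622] F [-0.4 -0.8 -2. ] w 0.0361 q [ 0.22  0.52  1.65 -0.    0.97  1.38]
target [ 0.503  -0.3508  0.16  ] shift [0.5254 0.2407 0.003 ] turn [ 0.0004 -0.0012  0.231 ]
```

View pics/side7.png

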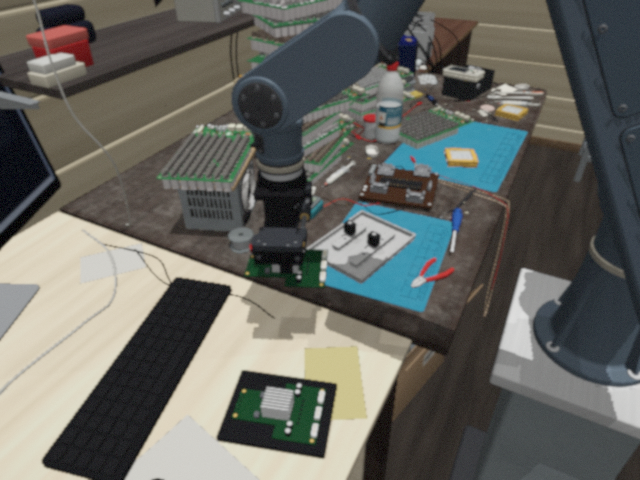

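View pics/top7.png

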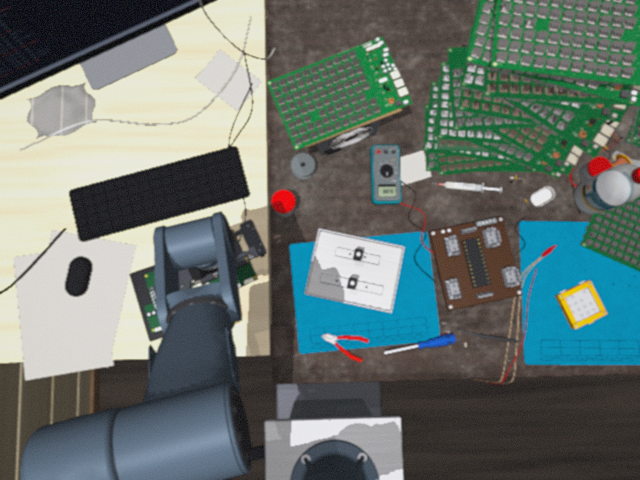

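```bash
sed -i 's/jig=(.503,-.3508/jig=(.503,-.3526/' g.py; python3 - <<'E'
from m import *
f=np.load("top7.npz");P=cloud("top",f["d"])
for nm,bb in dict(long=(340,270,365,295),short=(345,243,370,266)).items():
    z=big(box(*bb)&(P[...,2]>.044)&(P[...,2]<.065)); q=P[z];print(nm,z.sum(),np.median(q[:,2]),rect(q[:,:2]))
E
python3 g.py jig 0 0 .16
```

```text
long 93 0.0598502976404629 (array([460.4, -51.5]), array([19.6, 25.6]), 76.16)
short 96 0.05865020225356488 (array([527.3, -67.9]), array([19.9, 26.6]), 73.63)
clock 25.3333 tcp [0.5129 0.2267 0.1607] F [-1.  -0.3 -1.9] w 0.0359 q [ 0.22  0.52  1.65 -0.    0.97  1.38]
target [ 0.503  -0.3526  0.16  ] shift [0.5272 0.2403 0.0019] turn [ 0.004 -0.001  0.231]
```

Request:
play_rows --increments "0.012 0.005 0 0 0 0.01 1;0.035 0.016 0 0 0 0.03 1;0.065 0.03 0 0 0 0.05 1;0.095 0.043 0 0 0 0.08 1;0.125 0.057 0.001 0 0 0.11 1;0.155 0.071 0.001 0 0 0.13 1;0.185 0.085 0.001 0 0 0.16 1;0.215 0.098 0.001 0 0 0.18 1;0.245 0.112 0.001 0 0 0.2 1;0.275 0.126 0.001 0 -0.001 0.22 1;0.305 0.14 0.002 0 -0.001 0.231 1;0.335 0.153 0.002 0 -0.001 0.231 1"

```text
clock: 26.33
tool_pos: [0.5059, -0.1432, 0.1593]
orientation: [2.409, -2.014, -0.005]
ft_force: [0.5, 0.5, -1.4]
grip_width: 0.0361
```

```bash
python3 g.py jig 0 0 .16
```

```text
clock 26.3333 tcp [ 0.5059 -0.1432  0.1593] F [ 0.5  0.5 -1.4] w 0.0361 q [-0.49  0.49  1.74 -0.    0.92  0.91]
target [ 0.503  -0.3526  0.16  ] shift [ 0.2055  0.04   -0.0009] turn [ 0.0033  0.0015 -0.0015]
```

Request:
play_rows --increments "0.03 0.006 0 0 0 0 1;0.06 0.012 0 0 0 0 1;0.09 0.018 0 0 0 0 1;0.12 0.023 0 0 0 0 1;0.15 0.03 0 0 0 0 1;0.175 0.034 -0.001 0 0 0 1;0.195 0.038 -0.001 0 0 0 1;0.205 0.04 -0.001 0 0 0 1;0.205 0.04 -0.001 0 0 0 1;0.205 0.04 -0.001 0 0 0 1;0.205 0.04 -0.001 0 0 0 1"

```text
clock: 27.25
tool_pos: [0.5043, -0.3482, 0.161]
orientation: [-2.412, 2.012, 0.005]
ft_force: [0.6, -0.0, -2.0]
grip_width: 0.0357
```

```bash
python3 g.py jig 0 0 .045;python3 - <<'E'
from h import *
for n in("side","top"):
    p,d=eyes.grab_frame(n);cv2.imwrite(f"pics/{n}8.png",p[...,::-1])
    if n=="side":cv2.imwrite("pics/s8c.png",cv2.resize(p[60:240,320:520,::-1],None,fx=3.3,fy=3.3,interpolation=2))
E
```

```text
clock 27.25 tcp [ 0.5043 -0.3482  0.161 ] F [ 0.6 -0.  -2. ] w 0.0357 q [-0.79  0.59  1.52  0.    1.04  0.6 ]
target [ 0.503  -0.3526  0.045 ] shift [0.0044 0.0019 0.116 ] turn [0.0018 0.0026 0.0005]
```

View pics/s8c.png

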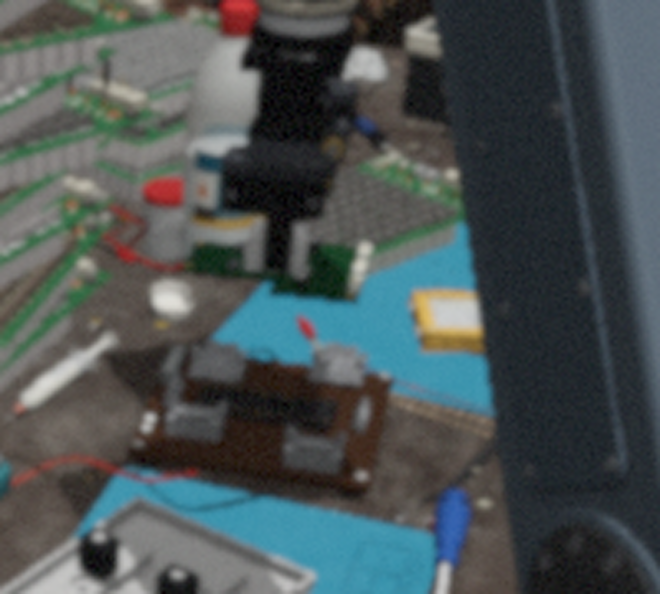

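Request:
play_rows --increments "0.004 0.002 0.02 0.001 0.002 0 1;0.004 0.002 0.04 0.001 0.002 0 1;0.004 0.002 0.06 0.001 0.002 0 1;0.004 0.002 0.08 0.001 0.002 0 1;0.004 0.002 0.095 0.001 0.002 0 1;0.004 0.002 0.106 0.001 0.002 0 1;0.004 0.002 0.106 0.001 0.002 0 1;0.004 0.002 0.106 0.001 0.002 0 1;0.004 0.002 0.106 0.001 0.002 0 1"

```text
clock: 28.1
tool_pos: [0.5046, -0.3546, 0.0569]
orientation: [2.412, -2.012, 0.007]
ft_force: [-0.1, 0.0, -1.5]
grip_width: 0.0358
```

```bash
python3 g.py jig 0 0 .033
```

```text
clock 28.1 tcp [ 0.5046 -0.3546  0.0569] F [-0.1  0.  -1.5] w 0.0358 q [-0.79  0.73  1.58 -0.    0.83  0.6 ]
target [ 0.503  -0.3526  0.033 ] shift [-0.0024  0.0013  0.0238] turn [-0.0018 -0.0039  0.0007]
```

Request:
play_rows --increments "-0.002 0.001 0.004 -0.001 -0.003 0 1;-0.002 0.001 0.008 -0.001 -0.003 0 1;-0.002 0.001 0.012 -0.001 -0.003 0 1;-0.002 0.001 0.016 -0.001 -0.003 0 1;-0.002 0.001 0.02 -0.001 -0.003 0 1;-0.002 0.001 0.02 -0.001 -0.003 0 1;-0.002 0.001 0.02 -0.001 -0.003 0 1"

```text
clock: 28.68
tool_pos: [0.5024, -0.3526, 0.0356]
orientation: [-2.412, 2.013, 0.002]
ft_force: [-0.0, 1.2, -1.6]
grip_width: 0.0359
```

```bash
python3 g.py jig 0 0 .033
```

```text
clock 28.6833 tcp [ 0.5024 -0.3526  0.0356] F [-0.   1.2 -1.6] w 0.0359 q [-0.79  0.76  1.59  0.    0.79  0.6 ]
target [ 0.503  -0.3526  0.033 ] shift [ 0.0001 -0.0006  0.0026] turn [ 0.0005  0.001  -0.    ]
```

Request:
play_rows --increments "0 0 0.001 0 0 0 1;0 0 0.002 0 0 0 1;0 0 0.003 0 0 0 1;0 0 0.003 0 0 0 1"

```text
clock: 29.02
tool_pos: [0.5025, -0.3527, 0.0352]
orientation: [-2.412, 2.013, 0.0]
ft_force: [-3.6, -0.0, 12.1]
grip_width: 0.0357
```

Request:
play_rows --increments "0 0 0.001 0 0 0 1;0 0 0.002 0 0 0 1;0 0 0.002 0 0 0 1"

```text
clock: 29.27
tool_pos: [0.5026, -0.3527, 0.0352]
orientation: [2.412, -2.013, 0.0]
ft_force: [-4.3, 4.0, 22.8]
grip_width: 0.0357
```

Request:
play_rows --increments "0 0 -0.004 0 0 0 0.85;0 0 -0.004 0 0 0 0.6;0 0 -0.004 0 0 0 0.3;0 0 -0.004 0 0 0 0.3;0 0 -0.004 0 0 0 0.3;0 0 -0.02 0 0 0 0.3;0 0 -0.045 0 0 0 0.3;0 0 -0.075 0 0 0 0.3;0 0 -0.105 0 0 0 0.3;0 0 -0.125 0 0 0 0.4;0 0 -0.13 0 0 0 0.4;0 0 -0.13 0 0 0 0.4"

```text
clock: 30.27
tool_pos: [0.5034, -0.3535, 0.1623]
orientation: [2.412, -2.013, 0.005]
ft_force: [0.7, 0.5, -0.9]
grip_width: 0.0539
```

```bash
sed -i 's/tray=([^)]*)/tray=(.4935,-.0608,0,-13.6)/' g.py; python3 g.py tray -.035 0 .15
```

```text
clock 30.2667 tcp [ 0.5034 -0.3535  0.1623] F [ 0.7  0.5 -0.9] w 0.0539 q [-0.79  0.58  1.52  0.    1.04  0.6 ]
target [ 0.4595 -0.0526  0.15  ] shift [-0.304  -0.0106  0.0116] turn [-0.0022 -0.002   0.4172]
```

Request:
play_rows --increments "-0.015 -0.001 0.001 0 0 0.02 0.4;-0.045 -0.002 0.002 0 0 0.06 0.4;-0.08 -0.003 0.003 0 0 0.11 0.4;-0.115 -0.004 0.004 0 0 0.16 0.4;-0.15 -0.005 0.005 0 0 0.21 0.4;-0.185 -0.006 0.006 0 0 0.26 0.4;-0.22 -0.008 0.008 0 0 0.31 0.4;-0.255 -0.009 0.01 0 0 0.36 0.4;-0.285 -0.01 0.011 0 -0.001 0.4 0.4;-0.304 -0.011 0.012 -0.001 -0.001 0.417 0.4;-0.304 -0.011 0.012 -0.001 -0.001 0.417 0.4;-0.304 -0.011 0.012 -0.001 -0.001 0.417 0.4"

```text
clock: 31.27
tool_pos: [0.4578, -0.0506, 0.1476]
orientation: [1.945, -2.464, -0.008]
ft_force: [0.1, -0.7, 0.4]
grip_width: 0.0522
```

Request:
play_rows --increments "0 0 0 0 0 0 0.4;0 0 0 0 0 0 0.4;0 0 0 0 0 0 0.4"

```text
clock: 31.52
tool_pos: [0.4594, -0.0529, 0.1488]
orientation: [1.941, -2.47, -0.003]
ft_force: [-0.3, -0.5, -0.4]
grip_width: 0.052
```

```bash
python3 g.py tray -.035 0 .0265;python3 - <<'E'
from m import *
p,d=eyes.grab_frame("top");cv2.imwrite("pics/t9.png",p[...,::-1]);np.savez("t9.npz",p=p,d=d)
cv2.imwrite("pics/t9c.png",cv2.resize(p[210:312,425:535,::-1],None,fx=5.882,fy=5.882,interpolation=2))
P=cloud("top",d)
z=big(box(462,243,495,278)&(P[...,2]>.05)&(P[...,2]<.066)); q=P[z];print("hs",z.sum(),np.median(q[:,2]),rect(q[:,:2]))
E
```

```text
clock 31.5167 tcp [ 0.4594 -0.0529  0.1488] F [-0.3 -0.5 -0.4] w 0.052 q [-0.36  0.43  1.9   0.    0.81  1.45]
target [ 0.4595 -0.0526  0.0265] shift [-0.0002 -0.0002  0.1223] turn [ 0.0016  0.0011 -0.0014]
hs 251 0.05697919737158332 (array([ 503.1, -349.6]), array([43.9, 37.2]), 11.11)
```

View pics/t9c.png

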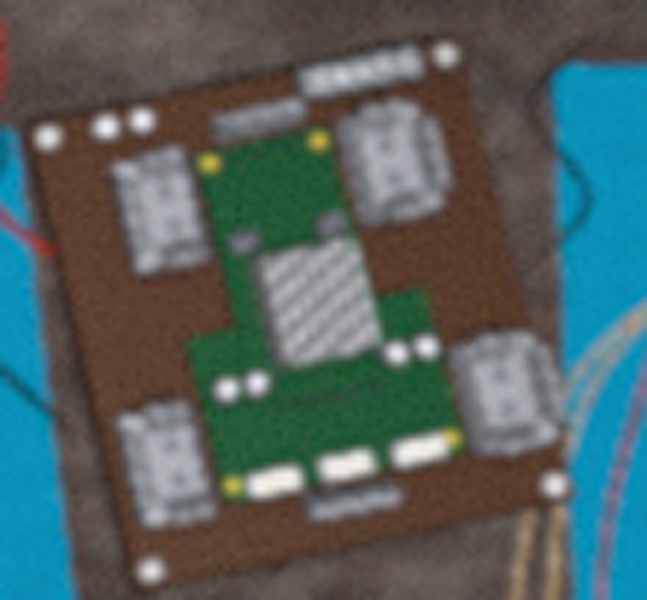

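Request:
play_rows --increments "0 0 0.025 0.001 0 0 0.4;0 0 0.05 0.001 0.001 -0.001 0.4;0 0 0.075 0.001 0.001 -0.001 0.4;0 0 0.098 0.001 0.001 -0.001 0.4;0 0 0.113 0.001 0.001 -0.001 0.4;0 0 0.121 0.001 0.001 -0.001 0.4;0 0 0.121 0.001 0.001 -0.001 0.5;0 0 0.121 0.001 0.001 -0.001 0.7;0 0 0.121 0.001 0.001 -0.001 0.9;0 0 0.121 0.001 0.001 -0.001 1;0 0 0.121 0.001 0.001 -0.001 1;0 0 0.121 0.001 0.001 -0.001 1"

```text
clock: 32.57
tool_pos: [0.4594, -0.0517, 0.0289]
orientation: [-1.944, 2.467, -0.002]
ft_force: [0.3, -0.9, 1.6]
grip_width: 0.0201
```

Request:
play_rows --increments "0 0 0 0 0 0 1;0 0 0 0 0 0 1;0 0 0 0 0 0 1;0 0 0 0 0 0 1"

```text
clock: 32.9
tool_pos: [0.4594, -0.0517, 0.0289]
orientation: [-1.944, 2.467, -0.001]
ft_force: [-0.3, -0.1, 5.5]
grip_width: 0.0198
```

Request:
play_rows --increments "0 0 -0.01 0 0 0 1;0 0 -0.025 0 0 0 1;0 0 -0.045 0 0 0 1;0 0 -0.07 0 0 0 1;0 0 -0.095 0 0 0 1;0 0 -0.12 0 0 0 1;0 0 -0.135 0 0 0 1;0 0 -0.135 0 0 0 1;0 0 -0.135 0 0 0 1"

```text
clock: 33.65
tool_pos: [0.4589, -0.0514, 0.1633]
orientation: [-1.944, 2.467, -0.001]
ft_force: [-0.5, 0.0, -1.4]
grip_width: 0.0198
```

```bash
python3 g.py jig -.05 0 .15
```

```text
clock 33.65 tcp [ 0.4589 -0.0514  0.1633] F [-0.5  0.  -1.4] w 0.0198 q [-0.35  0.4   1.89  0.    0.84  1.45]
target [ 0.4538 -0.3615  0.15  ] shift [ 0.3027 -0.0675  0.0133] turn [-0.0006 -0.     -0.4158]
```

Request:
play_rows --increments "0.012 -0.002 0.001 0 0 -0.02 1;0.035 -0.007 0.002 0 0 -0.05 1;0.065 -0.014 0.003 0 0 -0.09 1;0.1 -0.022 0.004 0 0 -0.14 1;0.135 -0.03 0.006 0 0 -0.19 1;0.17 -0.038 0.007 0 0 -0.24 1;0.205 -0.046 0.009 0 0 -0.29 1;0.24 -0.053 0.01 0 0 -0.33 1;0.27 -0.06 0.012 0 0 -0.37 1;0.29 -0.065 0.013 0 0 -0.4 1;0.303 -0.0675 0.013 0 0 -0.416 1;0.303 -0.0675 0.013 0 0 -0.416 1"

```text
clock: 34.65
tool_pos: [0.4528, -0.3646, 0.1474]
orientation: [2.409, -2.016, -0.003]
ft_force: [0.5, -0.6, -3.2]
grip_width: 0.0197
```

Request:
play_rows --increments "0 0 0 0 0 0 1;0 0 0 0 0 0 1;0 0 0 0 0 0 1;0 0 0 0 0 0 1"

```text
clock: 34.98
tool_pos: [0.4536, -0.3603, 0.1496]
orientation: [-2.413, 2.011, 0.003]
ft_force: [0.4, -0.1, -1.3]
grip_width: 0.0199
```

```bash
python3 g.py jig -.05 0 .0665
```

```text
clock 34.9833 tcp [ 0.4536 -0.3603  0.1496] F [ 0.4 -0.1 -1.3] w 0.0199 q [-0.86  0.56  1.62 -0.    0.97  0.53]
target [ 0.4538 -0.3615  0.0665] shift [ 0.0014 -0.0001  0.0831] turn [0.0012 0.0019 0.0013]
```

Request:
play_rows --increments "0.001 0 0.02 0 0 0 1;0.001 0 0.04 0 0 0 1;0.001 0 0.058 0 0 0 1;0.001 0 0.071 0 0 0 1;0.001 0 0.078 0 0 0 1;0.001 0 0.083 0 0.001 0 1;0.001 0 0.083 0 0.001 0 1;0.001 0 0.083 0 0.001 0 1"

```text
clock: 35.65
tool_pos: [0.4542, -0.3629, 0.0674]
orientation: [2.412, -2.012, 0.001]
ft_force: [-0.6, -0.4, -1.5]
grip_width: 0.0194
```

```bash
python3 g.py jig -.05 0 .0535
```

```text
clock 35.65 tcp [ 0.4542 -0.3629  0.0674] F [-0.6 -0.4 -1.5] w 0.0194 q [-0.87  0.69  1.67 -0.    0.79  0.53]
target [ 0.4538 -0.3615  0.0535] shift [-0.0014  0.0001  0.0139] turn [ 0.0001 -0.0012  0.0004]
```

Request:
play_rows --increments "-0.001 0 0.004 0 0 0 1;-0.001 0 0.008 0 0 0 1;-0.001 0 0.011 0 0 0 1;-0.001 0 0.013 0 0 0 1;-0.001 0 0.014 0 0 0 1;-0.001 0 0.014 0 0 0 1"

```text
clock: 36.15
tool_pos: [0.4534, -0.3618, 0.0527]
orientation: [2.411, -2.013, -0.001]
ft_force: [0.4, 0.5, -2.5]
grip_width: 0.0199
```

Request:
play_rows --increments "0 0 0.001 0 0 0 1;0 0 0.002 0 0 0 1;0 0 0.002 0 0 0 1"

```text
clock: 36.4
tool_pos: [0.4536, -0.362, 0.0524]
orientation: [2.411, -2.012, 0.001]
ft_force: [-1.5, 1.9, 6.7]
grip_width: 0.0201
```

Seated at the expected height (52.4 vs 52.6 mm). Release and lift.

Request:
play_rows --increments "0 0 -0.001 0 0 0 0.85;0 0 -0.001 0 0 0 0.6;0 0 -0.001 0 0 0 0.4;0 0 -0.001 0 0 0 0.4;0 0 -0.001 0 0 0 0.4;0 0 -0.02 0 0 0 0.4;0 0 -0.045 0 0 0 0.4;0 0 -0.075 0 0 0 0.4;0 0 -0.1 0 0 0 0.4;0 0 -0.11 0 0 0 0.4;0 0 -0.11 0 0 0 0.4"

```text
clock: 37.32
tool_pos: [0.455, -0.3633, 0.1636]
orientation: [2.411, -2.012, 0.01]
ft_force: [-0.9, -0.3, -0.6]
grip_width: 0.0522
```

```bash
python3 g.py tray .035 0 .15
```

```text
clock 37.3167 tcp [ 0.455  -0.3633  0.1636] F [-0.9 -0.3 -0.6] w 0.0522 q [-0.87  0.54  1.6  -0.    0.99  0.53]
target [ 0.5275 -0.069   0.15  ] shift [-0.2766 -0.124   0.0123] turn [-0.0038 -0.0052  0.4173]
```

Request:
play_rows --increments "-0.015 -0.007 0.001 0 0 0.02 0.4;-0.04 -0.018 0.002 0 0 0.06 0.4;-0.07 -0.031 0.003 0 0 0.11 0.4;-0.105 -0.047 0.004 0 0 0.16 0.4;-0.14 -0.063 0.006 0 0 0.21 0.4;-0.175 -0.078 0.008 0 0 0.26 0.4;-0.205 -0.092 0.009 0 0 0.31 0.4;-0.235 -0.105 0.01 0 0 0.36 0.4;-0.26 -0.117 0.011 0 0 0.4 0.4;-0.277 -0.124 0.012 0 0 0.417 0.4;-0.277 -0.124 0.012 0 0 0.417 0.4;-0.277 -0.124 0.012 0 0 0.417 0.4"

```text
clock: 38.32
tool_pos: [0.5251, -0.066, 0.1471]
orientation: [1.945, -2.464, -0.004]
ft_force: [0.2, -1.3, 0.7]
grip_width: 0.0522
```

Request:
play_rows --increments "0 0 0 0 0 0 0.4;0 0 0 0 0 0 0.4;0 0 0 0 0 0 0.4"

```text
clock: 38.57
tool_pos: [0.5259, -0.0683, 0.1484]
orientation: [1.94, -2.469, -0.0]
ft_force: [0.4, 0.4, -0.7]
grip_width: 0.0522
```

```bash
python3 g.py tray .035 0 .0275
```

```text
clock 38.5667 tcp [ 0.5259 -0.0683  0.1484] F [ 0.4  0.4 -0.7] w 0.0522 q [-0.34  0.51  1.74 -0.    0.89  1.47]
target [ 0.5275 -0.069   0.0275] shift [ 0.0002 -0.0019  0.1209] turn [ 0.0007 -0.0008 -0.0015]
```

Request:
play_rows --increments "0 -0.0015 0.025 0 0 0 0.4;0 -0.0015 0.05 0 0 -0.001 0.4;0 -0.0015 0.075 0 0 -0.001 0.4;0 -0.0015 0.098 0 0 -0.001 0.4;0 -0.0015 0.112 0 0 -0.001 0.4;0 -0.0015 0.12 0 0 -0.001 0.4;0 -0.0015 0.12 0 0 -0.001 0.5;0 -0.0015 0.12 0 0 -0.001 0.7;0 -0.0015 0.12 0 0 -0.001 0.9;0 -0.0015 0.12 0 0 -0.001 1;0 -0.0015 0.12 0 0 -0.001 1;0 -0.0015 0.12 0 0 -0.001 1"

```text
clock: 39.57
tool_pos: [0.5281, -0.0678, 0.0296]
orientation: [-1.945, 2.467, -0.003]
ft_force: [-0.3, -1.7, 1.0]
grip_width: 0.0199
```

Request:
play_rows --increments "0 0 0 0 0 0 1;0 0 0 0 0 0 1;0 0 0 0 0 0 1;0 0 0 0 0 0 1"

```text
clock: 39.9
tool_pos: [0.5281, -0.0679, 0.0296]
orientation: [-1.944, 2.467, -0.003]
ft_force: [-1.4, -1.1, 7.3]
grip_width: 0.0195
```

Request:
play_rows --increments "0 0 -0.01 0 0 0 1;0 0 -0.025 0 0 0 1;0 0 -0.045 0 0 0 1;0 0 -0.07 0 0 0 1;0 0 -0.095 0 0 0 1;0 0 -0.12 0 0 0 1;0 0 -0.14 0 0 0 1;0 0 -0.14 0 0 0 1;0 0 -0.14 0 0 0 1"

```text
clock: 40.65
tool_pos: [0.5279, -0.0674, 0.1697]
orientation: [-1.944, 2.467, -0.003]
ft_force: [-1.0, 0.0, -2.0]
grip_width: 0.0199
```

```bash
python3 g.py jig .05 0 .155
```

```text
clock 40.65 tcp [ 0.5279 -0.0674  0.1697] F [-1.  0. -2.] w 0.0199 q [-0.34  0.48  1.72 -0.    0.94  1.47]
target [ 0.5522 -0.3437  0.155 ] shift [ 0.2629 -0.0883  0.0151] turn [-0.0018 -0.0012 -0.4159]
```

Request:
play_rows --increments "0.012 -0.004 0.001 0 0 -0.02 1;0.035 -0.012 0.002 0 0 -0.05 1;0.065 -0.022 0.003 0 0 -0.1 1;0.095 -0.032 0.005 0 0 -0.15 1;0.125 -0.042 0.007 0 0 -0.2 1;0.155 -0.052 0.009 0 0 -0.25 1;0.185 -0.062 0.011 0 0 -0.3 1;0.215 -0.072 0.012 0 0 -0.345 1;0.24 -0.08 0.014 0 0 -0.385 1;0.255 -0.086 0.015 -0.001 -0.001 -0.405 1;0.263 -0.088 0.015 -0.001 -0.001 -0.416 1;0.263 -0.088 0.015 -0.001 -0.001 -0.416 1"

```text
clock: 41.65
tool_pos: [0.5505, -0.3449, 0.1516]
orientation: [2.409, -2.015, -0.007]
ft_force: [0.4, 0.6, -1.5]
grip_width: 0.0197
```

Request:
play_rows --increments "0 0 0 0 0 0 1;0 0 0 0 0 0 1;0 0 0 0 0 0 1;0 0 0 0 0 0 1"

```text
clock: 41.98
tool_pos: [0.5516, -0.3423, 0.154]
orientation: [2.413, -2.011, -0.003]
ft_force: [0.0, -0.5, -1.4]
grip_width: 0.0195
```

```bash
python3 g.py jig .05 0 .0665
```

```text
clock 41.9833 tcp [ 0.5516 -0.3423  0.154 ] F [ 0.  -0.5 -1.4] w 0.0195 q [-0.73  0.64  1.43 -0.    1.08  0.66]
target [ 0.5522 -0.3437  0.0665] shift [ 0.0016 -0.0005  0.0875] turn [0.0016 0.0013 0.0013]
```

Request:
play_rows --increments "0.001 0 0.02 0 0 0 1;0.001 0 0.04 0 0 0 1;0.001 0 0.06 0.001 0.001 0 1;0.001 0 0.074 0.001 0.001 0 1;0.001 0 0.083 0.001 0.001 0 1;0.001 0 0.088 0.001 0.001 0 1;0.001 0 0.088 0.001 0.001 0 1;0.001 0 0.088 0.001 0.001 0 1"

```text
clock: 42.65
tool_pos: [0.5521, -0.3448, 0.0665]
orientation: [2.412, -2.012, 0.002]
ft_force: [-0.2, -0.0, -1.6]
grip_width: 0.0196
```

```bash
python3 g.py jig .05 0 .0545
```

```text
clock 42.65 tcp [ 0.5521 -0.3448  0.0665] F [-0.2 -0.  -1.6] w 0.0196 q [-0.73  0.75  1.48 -0.    0.91  0.66]
target [ 0.5522 -0.3437  0.0545] shift [-0.0011 -0.0003  0.012 ] turn [-0.0004 -0.0012  0.0004]
```

Request:
play_rows --increments "-0.001 0 0.004 0 0 0 1;-0.001 0 0.008 0 0 0 1;-0.001 0 0.011 0 0 0 1;-0.001 0 0.012 0 0 0 1;-0.001 0 0.013 0 0 0 1;-0.001 0 0.013 0 0 0 1"

```text
clock: 43.15
tool_pos: [0.5514, -0.3437, 0.0531]
orientation: [2.412, -2.013, 0.0]
ft_force: [-1.2, 0.8, 1.6]
grip_width: 0.0199
```

Request:
play_rows --increments "0 0 0.001 0 0 0 1;0 0 0.002 0 0 0 1;0 0 0.002 0 0 0 1"

```text
clock: 43.4
tool_pos: [0.5515, -0.3438, 0.0531]
orientation: [2.412, -2.012, 0.001]
ft_force: [-3.2, 2.5, 10.6]
grip_width: 0.0194
```

Seated at the expected 53.1 mm. Release, rise, move aside and check.

Request:
play_rows --increments "0 0 -0.0015 0 0 0 0.85;0 0 -0.0015 0 0 0 0.6;0 0 -0.0015 0 0 0 0.4;0 0 -0.0015 0 0 0 0.4;0 0 -0.0015 0 0 0 0.4;0 0 -0.02 0 0 0 0.4;0 0 -0.045 0 0 0 0.4;0 0 -0.075 0 0 0 0.4;0 0 -0.105 0 0 0 0.4;0 0 -0.13 0 0 0 0.4;0 0 -0.14 0 0 0 0.4;0 0 -0.14 0 0 0 0.4"

```text
clock: 44.4
tool_pos: [0.553, -0.3449, 0.1939]
orientation: [2.412, -2.012, 0.01]
ft_force: [0.7, -0.6, -0.2]
grip_width: 0.0524
```

Request:
play_rows --increments "-0.03 0 0 0 0 0 0.4;-0.06 0 0 0 0 0 0.4;-0.09 0 0 0 0 0 0.4;-0.12 0 0 0 0 0 0.4;-0.15 0 0 0 0 0 0.4;-0.18 0 0 0 0 0 0.4;-0.21 0 0 0 0 0 0.4;-0.24 0 0 0 0 0 0.4;-0.26 0 0 0 0 0 0.4;-0.26 0 0 0 0 0 0.4;-0.26 0 0 0 0 0 0.4"

```text
clock: 45.32
tool_pos: [0.5038, -0.0867, 0.1893]
orientation: [2.413, -2.009, -0.004]
ft_force: [-0.7, -0.9, 0.1]
grip_width: 0.052
```

```bash
python3 - <<'E'
from m import *
s=bot.read_state();print(s["clock"],s["tool_pos"],s["ft_force"])
ps,_=eyes.grab_frame("side");cv2.imwrite("pics/sA.png",ps[...,::-1])
p,d=eyes.grab_frame("top");cv2.imwrite("pics/tA.png",p[...,::-1]);np.savez("tA.npz",p=p,d=d)
a=cv2.resize(p[210:312,425:535,::-1],(550,510),interpolation=2);cv2.imwrite("pics/tAc.png",a)
P=cloud("top",d)
for nm,bb,lo,hi in (("long",(465,270,500,297),.07,.09),("short",(462,225,492,252),.07,.09),("jighs",(465,245,492,275),.05,.066),("padhs",(140,265,200,330),.02,.048),("mm",(365,140,408,210),.03,.055),("tin",(265,180,305,220),.055,.08)):
    z=big(box(*bb)&(P[...,2]>lo)&(P[...,2]<hi)); q=P[z];print(nm,z.sum(),np.median(q[:,2]).round(4),rect(q[:,:2]))
f=np.load("top0.npz");P=cloud("top",f["d"])
for nm,bb,lo,hi in (("mm0",(365,140,408,210),.03,.055),("tin0",(265,180,305,220),.055,.08)):
    z=big(box(*bb)&(P[...,2]>lo)&(P[...,2]<hi)); q=P[z];print(nm,z.sum(),np.median(q[:,2]).round(4),rect(q[:,:2]))
E
```

```text
45.3167 [ 0.50384044 -0.0867299   0.18926253] [-0.66155257 -0.94148731  0.13663695]
long 106 0.0823 (array([ 455. , -358.5]), array([25.8, 20.1]), 10.51)
short 107 0.0828 (array([ 551.4, -340.4]), array([25.6, 21.4]), 5.66)
jighs 248 0.0568 (array([ 503.1, -349.9]), array([43.4, 38.2]), 10.29)
padhs 333 0.036 (array([438.9, 397.4]), array([44.6, 37.6]), 17.7)
mm 1163 0.0337 (array([ 725.7, -145.8]), array([ 63.7, 139.3]), 89.04)
tin 458 0.0679 (array([655. , 103.7]), array([54.2, 55.4]), 89.33)
mm0 1150 0.034 (array([ 726.3, -144.8]), array([ 64.2, 137.7]), 88.45)
tin0 456 0.0677 (array([655.4, 104.3]), array([55.5, 54.7]), 64.82)
```

View pics/tAc.png

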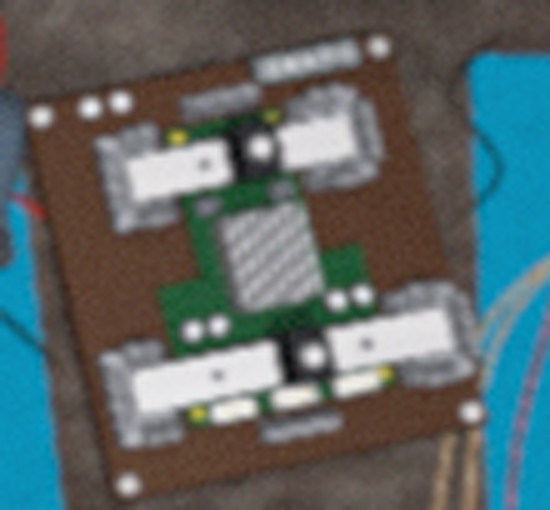

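View pics/sA.png

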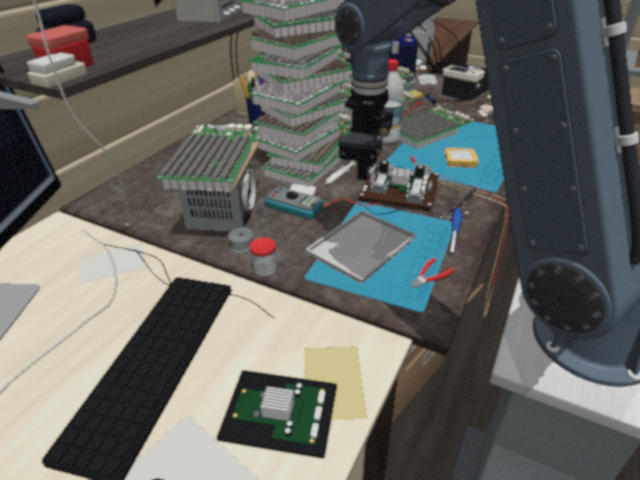

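Request:
play_rows --increments "0 0 0 0 0 0 0.4;0 0 0 0 0 0 0.4;0 0 0 0 0 0 0.4;0 0 0 0 0 0 0.4"

```text
clock: 45.75
tool_pos: [0.5051, -0.0886, 0.1907]
orientation: [2.41, -2.014, 0.0]
ft_force: [-0.4, -0.8, 0.4]
grip_width: 0.0526
```

```bash
python3 -c "
from cell import job
print(job.sign_off())"
```

```text
the job is handed in; nothing more can be done
None
```

I did every step in the required order and handed the job in at about 46 s. `sign_off` gives no verdict, so this rests on my own last checks:

- **Steps:** I moved both bars to the tray and the tested board to the foam pad. I then seated the waiting board in the jig with its headers at the wide end, and laid the long bar and then the short bar back in their own saddles.
- **Waiting board:** its heat sink is within about 2 mm of where the tested board's was, at the same height to under 1 mm.
- **Bars:** the grip blocks are within about 2 mm of their starting places. They read 0.6 mm (long) and 1.1 mm (short) higher than at the start, which is inside the 3 mm limit.
- **Tested board:** it lies flat on the pad, about 3 mm from the middle.
- **Multimeter and paste tin:** both are within about 1 mm of their starting positions, which is no more than the measuring noise.
- **Arm:** it was clear of everything at hand-in.

**Heights that did not match:**
- The boards and pad on the lower bench seemed about 2 mm lower than I had assumed.
- The bars sat about 3 mm higher in the tray than the stated floor.

I found these by touch and by depth reading, and every placing still made contact where the adjusted heights predicted.

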